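# Unstack the cracker cartons and pack the shelf rack by colour

## Task

Take the stack of four cracker cartons apart and stand them upright side by side in the rack, in the colour order of its tags, so that each carton ends level with the tag of its own colour, and are packed snugly against the end wall by the sliding stop pushed up to them. Do not knock any carton over on the way.

Things in the scene. Friction and masses are not known exactly. Their poses are not given: they have to be found in the camera images.
- carton_red: red cracker carton, rigid, upright: 110 mm long (its x), 36 mm thick (its y), 85 mm tall (its z), about 0.16 kg; origin at the centre of its underside. Lower layer: on a 12 mm board, parallel to yellow, 72 mm apart centre to centre (36 mm clear).
- tag_red: flat red shelf tag, 34 x 30 x 4 mm, fixed on the rack's ledge 22 mm above the table; origin under its centre; y runs along the rack from end wall to stop, x points away from the cartons. The tag next to the end wall has its centre 18 mm from the wall's inner face; the four are spaced 36 mm (one carton), so packed cartons stand each level with a tag.
- carton_yellow: yellow cracker carton, rigid, upright: 110 mm long (its x), 36 mm thick (its y), 85 mm tall (its z), about 0.16 kg; origin at the centre of its underside. Lower layer, beside red.
- tag_yellow: flat yellow shelf tag, 34 x 30 x 4 mm, fixed on the rack's ledge 22 mm above the table; origin under its centre; y runs along the rack from end wall to stop, x points away from the cartons. The rack's floor, 10 mm above the table, has its centre line 88 mm from the tags' centres on their -x side, between two lips 12 mm above the floor and 128 mm apart.
- carton_blue: blue cracker carton, rigid, upright: 110 mm long (its x), 36 mm thick (its y), 85 mm tall (its z), about 0.16 kg; origin at the centre of its underside. Upper layer: it and green lie across the two lower cartons at right angles, 72 mm apart centre to centre.
- tag_blue: flat blue shelf tag, 34 x 30 x 4 mm, fixed on the rack's ledge 22 mm above the table; origin under its centre; y runs along the rack from end wall to stop, x points away from the cartons. The end wall is dark wood, 12 mm thick, its top 55 mm above the table, at the rack's end away from the stop.
- carton_green: green cracker carton, rigid, upright: 110 mm long (its x), 36 mm thick (its y), 85 mm tall (its z), about 0.16 kg; origin at the centre of its underside. Upper layer, beside blue.
- tag_green: flat green shelf tag, 34 x 30 x 4 mm, fixed on the rack's ledge 22 mm above the table; origin under its centre; y runs along the rack from end wall to stop, x points away from the cartons.
- stop (a joint): travel of the sliding end stop towards the end wall, m: 0 = fully back, its face 290 mm from the wall's inner face (starts at 0 to 0.02); 0.146 = tight against four packed cartons; limit 0.17. It stays where left; slides with about 1 N, with the four cartons before it 3 to 8 N
- stop_grip (a point): top centre of the stop's upright orange handle, 100 mm above the table; the handle is 26 mm (across the rack) x 22 mm (along it), 88 mm tall, on the floor's centre line, its axis 30 mm behind the face of the black stop plate (100 mm wide, its top 61 mm above the table)
Mind the look-alikes: they are no part of the job. What is meant by the carton_red is not purple, and is the larger of those in its own colour.

How it is judged:
At the end, for the whole second after the job is handed in: Every carton upright (0.1 rad) on the rack floor, square to it (0.12 rad), its centre within 12 mm of its own tag along the rack and 15 mm of the floor's centre line; stop joint over 0.138 (at most about 8 mm of play); all at rest and released (y of carton_red in the frame of tag_red between -0.012 and 0.012 m and x of carton_red in the frame of tag_red between -0.103 and -0.073 m and z of carton_red in the frame of tag_red between -0.018 and -0.006 m and angle between each of carton_red, carton_yellow, carton_blue, carton_green's own z axis and vertical below 0.1 rad and angle between the x axis of carton_red and the x axis of tag_red, either way round below 0.12 rad and linear speed of each of carton_red, carton_yellow, carton_blue, carton_green below 0.02 m/s and y of carton_yellow in the frame of tag_yellow between -0.012 and 0.012 m and x of carton_yellow in the frame of tag_yellow between -0.103 and -0.073 m and z of carton_yellow in the frame of tag_yellow between -0.018 and -0.006 m and angle between the x axis of carton_yellow and the x axis of tag_yellow, either way round below 0.12 rad and y of carton_blue in the frame of tag_blue between -0.012 and 0.012 m and x of carton_blue in the frame of tag_blue between -0.103 and -0.073 m and z of carton_blue in the frame of tag_blue between -0.018 and -0.006 m and angle between the x axis of carton_blue and the x axis of tag_blue, either way round below 0.12 rad and y of carton_green in the frame of tag_green between -0.012 and 0.012 m and x of carton_green in the frame of tag_green between -0.103 and -0.073 m and z of carton_green in the frame of tag_green between -0.018 and -0.006 m and angle between the x axis of carton_green and the x axis of tag_green, either way round below 0.12 rad and value of joint stop above 0.138 m and velocity of joint stop between -0.01 and 0.01 m/s); the robot touches nothing.
It fails at once if a carton is tipped over (more than 0.6 rad from upright) (angle between any of carton_red, carton_yellow, carton_blue, carton_green's own z axis and vertical above 0.6 rad).
It also fails if it takes over 128 s, if anything falls off the work surface, if the arm or the gripper's body presses on something with over 40 N, if the wrist force passes 120 N, or if a joint passes its speed limit or range.

## Robot

A 6-joint arm with a two-finger parallel gripper is mounted at the origin on the work surface. World frame = base frame: x ahead of the robot, y to its left, z up, the work surface at z = 0. Lengths are in m, angles in rad, forces in N, time in s.
With the tool pointing down it reaches from about 0.375 to 0.975 m from the base axis. Payload 3.8 kg.
Tool frame: the origin (TCP) lies at the very end of the fingers, on their centre line; the grasp point (between the pads) lies 19 mm behind it (bot.tcp_to_grasp is the z of the grasp point in the tool frame, in m); z points along the fingers, y is the direction in which the jaws open and shut (so a half turn about z gives the same grasp; the last joint's range is limited). The gripper opens to 85 mm and grips with 20 to 120 N. Pads are 22 mm wide; open, the fingers measure 114 mm over their backs; the gripper's body (76 mm by 85 mm) begins 54 mm behind the grasp point. The pads swing forward as they close: fully open they stand 13 mm farther back than shut.
Start: joints at [-1.341, 0.264, 1.604, -0, 1.274, -0.037], TCP at [0.178, -0.651, 0.231] pointing down, gripper open.
Joint ranges: [-2.63, 2.63], [-0.94, 2.18], [0.31, 2.57], [-1.31, 4.45], [0, 2.66], [-2.55, 2.55]. Speed limits (rad/s): [2.57, 2.57, 3.14, 3.14, 3.14, 3.14].

## Interface

Orientations are given as a rotation vector (axis times angle).
In Python, from workcell import status, vision, job, bot gives the robot as it stands.
- The arm moves only by the tool apply_moves, never from a script. Its argument "deltas" is a list of rows, each a list of 7 numbers: the shift along the tool's x, y, z in m, then the turn, a rotation vector about the tool's x, y, z in rad, then the closure, from 0 (fully open) to 1 (shut). In form: [[x, y, z, rx, ry, rz, jaw], ...]. A call has 1 to 8 rows; each row is the pose to reach, as a shift and turn from the pose commanded when the call began, along the tool's axes at that moment; what a row does not reach only later rows make up. A row lasts 1/12 s, in which the tool goes at most 41.7 mm and 7.16 degrees, less where a joint would pass 70% of its speed; a pose out of reach is approached as far as the arm can. A call with a gripper value outside its range is refused whole. The fingers move at their own pace and stop on an object; "squeeze" is the grip in N (left out, the last holds). Time passes only in rows, so rows that repeat a pose let the fingers close. It gives the time, the measured TCP pose, the force and the opening at its end, in the units of the state.
- status.read_state(): the state, without advancing time (a new reading comes with each control period).
- vision.read_camera(name): name is "side" or "top"; returns the picture (480x640x3 uint8, red, green, blue); there is no depth.
- vision.get_calibration(name): a dict with "fov_y" (degrees; the focal length in pixels is half the picture's height over the tangent of half this angle, whatever the lens; pixels are square), "cx", "cy" (the principal point, pixels), "R" (3x3) and "t" (3): a world point X has camera coordinates R X + t. Camera axes: x right, y down, z forward; pixel columns grow to the right and rows downward; lengths in m; the calibration is good to about 2 mm. A picture is of the moment at which its call begins. get_calibration takes no time and is no camera call.
- job.finish_job(): hands the job in, once; it reports no verdict.
The state is a dict: "time": time; "q": joint angles; "joint_vel": joint speeds; "joint_torque": joint torques, N m; "tool_pos": TCP position; "tcp_rot": TCP orientation; "wrist_force": force on the tool from outside, world axes, zero at the start; "torque": the same for the moment, N m; "width": opening from 0.0 (shut) to 1.0 (fully open).
Only numpy, scipy, OpenCV 4.12 (cv2) and the standard library are available. Lean on these libraries where they do the work, as an engineer would, in place of code of your own. Each camera call takes 0.05 s, during which the arm holds its last target. There are 200 camera calls.

## Working session

There is one attempt and no reset: what is moved stays moved. The work goes in short steps, Python scripts to look and compute and a tool call to move; the robot and the scene stay as the last step left them, time stands still between calls to the robot, and variables do not carry over. Pictures are saved under pics/ and viewed, about 12 in all and at most 16, crops included, and the job is handed in when it is done.

Besides the shell and the picture viewer there is one more tool, called after "Call:" by a JSON object that holds its "api" and its "payload". apply_moves: Moves the arm, as the interface text tells. Its arguments: {"type":"object","properties":{"deltas":{"type":"array","items":{"type":"array","items":{"type":"number"}}},"squeeze":{"type":"number"}},"required":["deltas"]}

```bash
ls; mkdir -p pics; python3 - <<'E'
from workcell import status, vision, job, bot
import cv2
for n in("side","top"):
    cv2.imwrite(f"pics/{n}0.png",vision.read_camera(n)[:,:,::-1]); print(n,vision.get_calibration(n))
print(status.read_state()); print(bot.tcp_to_grasp)
E
```

```text
pics
side {'fov_y': 55.41906518794568, 'cx': 323.7403688839263, 'cy': 239.8262869891058, 'R': array([[-0.99787101, -0.06420994, -0.01142502],
       [-0.03773049,  0.7112547 , -0.70192105],
       [ 0.05319641, -0.6999956 , -0.71216312]]), 't': array([0.58748516, 0.06501095, 0.97173753])}
top {'fov_y': 45.96629019790194, 'cx': 327.1423733650194, 'cy': 240.4414358039061, 'R': array([[ 0.02374867, -0.99963524, -0.01286035],
       [-0.98547249, -0.02124442, -0.16850117],
       [ 0.1681665 ,  0.0166752 , -0.98561756]]), 't': array([0.01660863, 0.59249653, 1.01753395])}
{'time': 0.1, 'q': array([-1.34090573e+00,  2.64688503e-01,  1.60526153e+00,  8.97264969e-06,
        1.27372892e+00, -3.68901184e-02]), 'joint_vel': array([ 0.00024488, -0.00169443, -0.00584233,  0.00157455, -0.00013725,
       -0.00117904]), 'joint_torque': array([ 9.34471536e-04, -5.16703677e+01, -3.68589950e+01, -6.11703882e-06,
        6.22407519e-03, -1.78484026e-05]), 'tool_pos': array([ 0.17780064, -0.65045556,  0.23006633]), 'tcp_rot': array([-3.11162649e+00, -4.17536175e-01,  3.02144900e-04]), 'wrist_force': array([ 0.19488052, -0.52270849,  0.40534874]), 'torque': array([-0.0190537 , -0.01230835,  0.0051671 ]), 'width': 1.002675105424518}
-0.0187
```

View pics/top0.png

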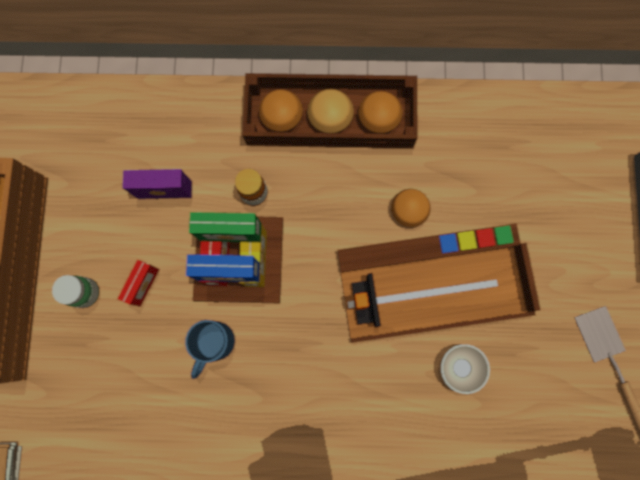

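View pics/side0.png

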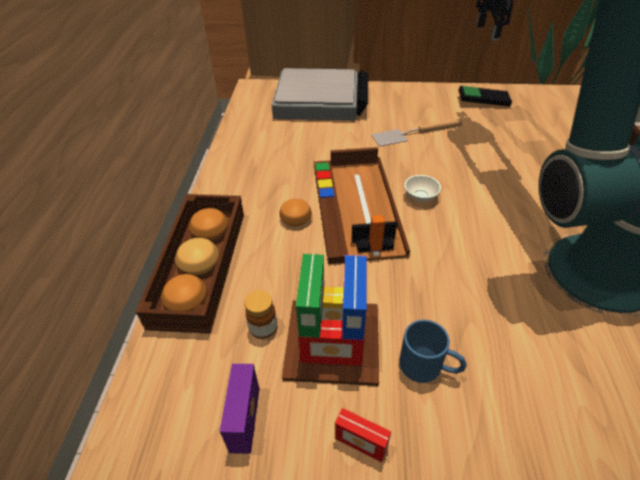

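```bash
cat > h.py <<'E'
import numpy as np, cv2
from workcell import vision, status
def cam(n):
    c=vision.get_calibration(n); f=240/np.tan(np.radians(c['fov_y']/2))
    return np.array([[f,0,c['cx']],[0,f,c['cy']],[0,0,1]]),np.array(c['R']),np.array(c['t'])
def proj(n,X):
    K,R,t=cam(n); p=(np.atleast_2d(X)@R.T+t)@K.T; return p[:,:2]/p[:,2:]
def back(n,uv,z):
    K,R,t=cam(n); C=-R.T@t; uv=np.atleast_2d(np.asarray(uv,float))
    d=np.c_[uv,np.ones(len(uv))]@np.linalg.inv(K).T@R; return C+d*((z-C[2])/d[:,2])[:,None]
E
python3 - <<'E'
from h import *
im=cv2.imread("pics/top0.png"); hsv=cv2.cvtColor(im,cv2.COLOR_BGR2HSV)
H,S,V=[hsv[...,i].astype(int) for i in range(3)]
cols={'blue':(105,125),'yellow':(22,32),'red':(-8,5),'green':(55,80)}
Hs=np.where(H>150,H-180,H)
T={}
for k,(a,b) in cols.items():
    m=((Hs>=a)&(Hs<=b)&(S>170)&(V>60)).astype(np.uint8); m[:220]=0;m[256:]=0;m[:,:430]=0;m[:,525:]=0
    n,l,s,c=cv2.connectedComponentsWithStats(m); i=1+np.argmax(s[1:,4]); T[k]=back('top',c[i],0.026)[0]; print(k,s[i],c[i],T[k])
o=['green','red','yellow','blue']; P=np.array([T[k] for k in o])
print(np.linalg.norm(np.diff(P,axis=0),axis=1)); d=P[3]-P[0]; print('yaw of y axis',np.arctan2(d[1],d[0]))
a=cv2.resize(im[195:315,180:300],(480,480),interpolation=cv2.INTER_CUBIC)
b=cv2.resize(im[215:345,335:545],None,fx=3.8,fy=3.8,interpolation=cv2.INTER_CUBIC)
cv2.imwrite('pics/a.png',a); cv2.imwrite('pics/b.png',b)
E
```

```text
blue [441 235  15  17 203] [448.11330049 242.94581281] [ 0.59625884 -0.20240327  0.026     ]
yellow [457 231  20  20 324] [466.80864198 240.23148148] [ 0.60233362 -0.23834862  0.026     ]
red [476 228  19  20 294] [485.18367347 237.68027211] [ 0.60808074 -0.27370002  0.026     ]Traceback (most recent call last):
  File "<stdin>", line 9, in <module>
    return _wrapfunc(a, 'argmax', axis=axis, out=out, **kwds)
    return bound(*args, **kwds)
ValueError: attempt to get argmax of an empty sequence
```

```bash
python3 - <<'E'
from h import *
im=cv2.imread("pics/top0.png"); hsv=cv2.cvtColor(im,cv2.COLOR_BGR2HSV)
print('green tag hsv',hsv[236,504], 'tops', hsv[224,225],hsv[268,225],hsv[240,225])
a=cv2.resize(im[200:300,180:290],None,fx=6,fy=6,interpolation=cv2.INTER_CUBIC)
b=cv2.resize(im[215:345,335:545],None,fx=3.8,fy=3.8,interpolation=cv2.INTER_CUBIC)
cv2.imwrite('pics/a.png',a); cv2.imwrite('pics/b.png',b)
E
```

```text
green tag hsv [ 65 155 132] tops [ 63 113 133] [108 178 153] [ 48 127  44]
```

View pics/a.png

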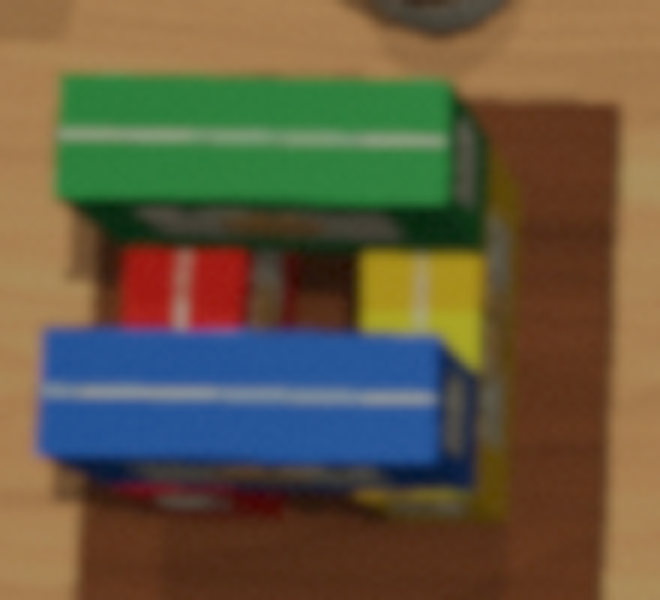

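View pics/b.png

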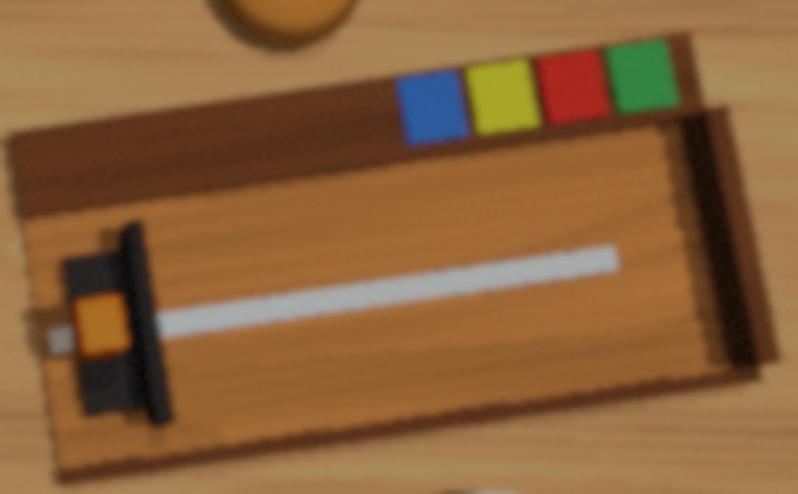

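```bash
python3 - <<'E'
from h import *
a=lambda p:np.array(p)/6+[180-.42,200-.42]; b=lambda p:np.array(p)/3.8+[335-.37,215-.37]
for k,p in dict(green=[(63,75),(450,83),(447,206),(58,198)],blue=[(45,328),(440,338),(435,462),(38,455)]).items():
    q=back('top',a(p),.182)[:,:2]; m=q.mean(0); e=(q[1]+q[2]-q[0]-q[3])/2; w=(q[2]+q[3]-q[0]-q[1])/2
    print(k,m.round(4),'len',np.linalg.norm(e).round(4),'thk',np.linalg.norm(w).round(4),'long axis ang',np.arctan2(-e[1],-e[0]).round(4))
q=back('top',a([(122,247),(248,247),(360,250),(483,250)]),.097)[:,:2];print('red/yel edges',q.round(4).tolist())
t=back('top',b([(643,76),(574,87),(503,98),(433,107)]),.026)[:,:2]; d=t[3]-t[0]
print('tags',t.round(4).tolist(),np.linalg.norm(np.diff(t,axis=0),axis=1).round(4))
psi=np.arctan2(d[1],d[0])-np.pi/2; ex=np.array([np.cos(psi),np.sin(psi)]);ey=np.array([-ex[1],ex[0]])
O=t.mean(0)-1.5*.036*ey-.088*ex-.018*ey   # wall face on centre line
print('psi',psi,'wall O',O,'stop grip',(g:=back('top',b([(102,324)]),.1)[0,:2]))
print('grip in rack: x',(g-O)@ex,'y',(g-O)@ey,'-> stop q',.29-((g-O)@ey-.03))
f=back('top',b([(682,122),(738,372),(20,215),(60,470),(728,110)]),.010)[:,:2]; print('floor pts rack',np.c_[(f-O)@ex,(f-O)@ey].round(3).tolist())
E
```

```text
green [0.5952 0.2035] len 0.108 thk 0.0348 long axis ang 1.571
blue [0.5239 0.2037] len 0.1088 thk 0.0346 long axis ang 1.5714
red/yel edges [[0.5785, 0.2593], [0.5793, 0.2213], [0.5791, 0.1874], [0.5799, 0.1503]]
tags [[0.6148, -0.3096], [0.6084, -0.2747], [0.602, -0.2387], [0.5966, -0.2033]] [0.0356 0.0365 0.0358]
psi 0.1698147221569526 wall O [ 0.53088057 -0.34241439] stop grip [ 0.47837426 -0.0339269 ]
grip in rack: x 0.0003832347893820476 y 0.3129237865043493 -> stop q 0.0070762134956506295
floor pts rack [[0.064, -0.002], [-0.065, -0.004], [0.066, 0.341], [-0.063, 0.34], [0.067, -0.027]]
```

```bash
cat > plan.py <<'E'
import numpy as np, json, os
from workcell import status
O=np.array([0.53088,-0.34241]); PSI=0.1698; EX=np.array([np.cos(PSI),np.sin(PSI)]); EY=np.array([-EX[1],EX[0]])
def rack(x,y): return (O+x*EX+y*EY).tolist()
def load(): return json.load(open('cmd.json')) if os.path.exists('cmd.json') else [0.178,-0.651,0.231,0.2667]
def plan(wps):
    """wps: (x,y,z,theta,jaw,mm_per_row or hold rows if pose None). Prints calls of <=8 rows in tool axes."""
    p=np.array(load()); rows=[]
    for w in wps:
        if w[0] is None: rows+= [(rows[-1][0] if rows else p, w[4])]*w[5]; continue
        t=np.array(w[:4],float); s=rows[-1][0] if rows else p
        n=max(1,int(np.ceil(max(np.linalg.norm(t[:3]-s[:3])*1e3/w[5],abs(t[3]-s[3])/.11))))
        rows+=[(s+(t-s)*k/n,w[4]) for k in range(1,n+1)]
    for i in range(0,len(rows),8):
        out=[]
        c,s=np.cos(p[3]),np.sin(p[3])
        for q,j in rows[i:i+8]:
            d=q-p; out.append([round(c*d[0]+s*d[1],3),round(s*d[0]-c*d[1],3),round(-d[2],3),0,0,round(-d[3],3),j])
        o=out[-1]; p=p+[c*o[0]+s*o[1],s*o[0]-c*o[1],-o[2],-o[5]]
        print(json.dumps(out,separators=(',',':')))
    json.dump(list(p),open('cmd.json','w'))
def chk():
    s=status.read_state(); r=s['tcp_rot']; from scipy.spatial.transform import Rotation as Ro
    M=Ro.from_rotvec(r).as_matrix()
    print('t',s['time'],'pos',s['tool_pos'].round(4),'theta',np.arctan2(M[1,0],M[0,0]).round(4),'tilt',np.degrees(np.arccos(-M[2,2])).round(2),'cmd',np.round(load(),4),'w',s['width'],'F',s['wrist_force'].round(1),'q6',s['q'][5].round(2))
E
python3 - <<'E'
from plan import *
chk(); h=np.pi/2
plan([(.43,-.20,.26,.95,.27,39),(.595,.2035,.25,h,.27,39),(.595,.2035,.19,h,.27,25),(None,)*4+(.27,3)])
E
```

```text
t 0.1 pos [ 0.1778 -0.6505  0.2301] theta 0.2668 tilt 0.12 cmd [ 0.178  -0.651   0.231   0.2667] w 1.002675105424518 F [ 0.2 -0.5  0.4] q6 -0.04
[[0.026,-0.026,-0.002,0,0,-0.049,0.27],[0.052,-0.053,-0.004,0,0,-0.098,0.27],[0.078,-0.079,-0.006,0,0,-0.146,0.27],[0.103,-0.105,-0.008,0,0,-0.195,0.27],[0.129,-0.132,-0.01,0,0,-0.244,0.27],[0.155,-0.158,-0.012,0,0,-0.293,0.27],[0.181,-0.184,-0.014,0,0,-0.342,0.27],[0.207,-0.211,-0.017,0,0,-0.39,0.27]]
[[0.034,-0.014,-0.002,0,0,-0.049,0.27],[0.068,-0.029,-0.004,0,0,-0.098,0.27],[0.101,-0.043,-0.006,0,0,-0.147,0.27],[0.135,-0.058,-0.008,0,0,-0.196,0.27],[0.169,-0.072,-0.01,0,0,-0.244,0.27],[0.203,-0.087,-0.012,0,0,-0.293,0.27],[0.235,-0.105,-0.011,0,0,-0.345,0.27],[0.266,-0.123,-0.01,0,0,-0.397,0.27]]
[[0.036,-0.005,0.001,0,0,-0.051,0.27],[0.072,-0.01,0.001,0,0,-0.103,0.27],[0.108,-0.014,0.002,0,0,-0.155,0.27],[0.144,-0.019,0.003,0,0,-0.207,0.27],[0.18,-0.024,0.004,0,0,-0.258,0.27],[0.216,-0.028,0.005,0,0,-0.31,0.27],[0.252,-0.033,0.006,0,0,-0.362,0.27],[0.288,-0.038,0.006,0,0,-0.414,0.27]]
[[0.035,0.011,0.001,0,0,-0.051,0.27],[0.07,0.021,0.002,0,0,-0.103,0.27],[0.07,0.021,0.022,0,0,-0.103,0.27],[0.07,0.021,0.042,0,0,-0.103,0.27],[0.07,0.021,0.062,0,0,-0.103,0.27],[0.07,0.021,0.062,0,0,-0.103,0.27],[0.07,0.021,0.062,0,0,-0.103,0.27],[0.07,0.021,0.062,0,0,-0.103,0.27]]
```

Call:
{"api": "apply_moves", "payload": {"deltas": [[0.026,-0.026,-0.002,0,0,-0.049,0.27],[0.052,-0.053,-0.004,0,0,-0.098,0.27],[0.078,-0.079,-0.006,0,0,-0.146,0.27],[0.103,-0.105,-0.008,0,0,-0.195,0.27],[0.129,-0.132,-0.01,0,0,-0.244,0.27],[0.155,-0.158,-0.012,0,0,-0.293,0.27],[0.181,-0.184,-0.014,0,0,-0.342,0.27],[0.207,-0.211,-0.017,0,0,-0.39,0.27]], "squeeze": 40}}

```text
time: 0.77
tool_pos: [0.3222, -0.3911, 0.2477]
tcp_rot: [-2.972, -1.016, 0.0]
wrist_force: [0.8, -0.5, -0.5]
width: 0.73
```

Call:
{"api": "apply_moves", "payload": {"deltas": [[0.034,-0.014,-0.002,0,0,-0.049,0.27],[0.068,-0.029,-0.004,0,0,-0.098,0.27],[0.101,-0.043,-0.006,0,0,-0.147,0.27],[0.135,-0.058,-0.008,0,0,-0.196,0.27],[0.169,-0.072,-0.01,0,0,-0.244,0.27],[0.203,-0.087,-0.012,0,0,-0.293,0.27],[0.235,-0.105,-0.011,0,0,-0.345,0.27],[0.266,-0.123,-0.01,0,0,-0.397,0.27]]}}

```text
time: 1.43
tool_pos: [0.458, -0.1313, 0.2582]
tcp_rot: [2.713, 1.583, 0.0]
wrist_force: [0.3, -0.1, -0.4]
width: 0.733
```

Call:
{"api": "apply_moves", "payload": {"deltas": [[0.036,-0.005,0.001,0,0,-0.051,0.27],[0.072,-0.01,0.001,0,0,-0.103,0.27],[0.108,-0.014,0.002,0,0,-0.155,0.27],[0.144,-0.019,0.003,0,0,-0.207,0.27],[0.18,-0.024,0.004,0,0,-0.258,0.27],[0.216,-0.028,0.005,0,0,-0.31,0.27],[0.252,-0.033,0.006,0,0,-0.362,0.27],[0.288,-0.038,0.006,0,0,-0.414,0.27]]}}

```text
time: 2.1
tool_pos: [0.5667, 0.1377, 0.2515]
tcp_rot: [-2.329, -2.107, 0.002]
wrist_force: [0.7, -0.5, -0.5]
width: 0.725
```

Call:
{"api": "apply_moves", "payload": {"deltas": [[0.035,0.011,0.001,0,0,-0.051,0.27],[0.07,0.021,0.002,0,0,-0.103,0.27],[0.07,0.021,0.022,0,0,-0.103,0.27],[0.07,0.021,0.042,0,0,-0.103,0.27],[0.07,0.021,0.062,0,0,-0.103,0.27],[0.07,0.021,0.062,0,0,-0.103,0.27],[0.07,0.021,0.062,0,0,-0.103,0.27]]}}

```text
time: 2.68
tool_pos: [0.5935, 0.2031, 0.1883]
tcp_rot: [-2.22, -2.22, 0.006]
wrist_force: [-0.2, 0.6, 0.7]
width: 0.731
```

```bash
python3 - <<'E'
from h import *; from plan import *
chk()
im=vision.read_camera('side')[:,:,::-1]; cv2.imwrite('pics/s1.png',cv2.resize(im[180:400,230:450],None,fx=2.7,fy=2.7,interpolation=cv2.INTER_CUBIC))
h=np.pi/2
plan([(.595,.2035,.144,h,.27,10),(None,)*4+(.27,1),(None,)*4+(1,6)])
E
```

```text
t 2.6833 pos [0.5935 0.2031 0.1883] theta 1.5709 tilt 0.26 cmd [0.5951 0.2035 0.19   1.5707] w 0.7305068030474481 F [-0.2  0.6  0.7] q6 0.29
[[-0.0,-0.0,0.009,0,0,-0.0,0.27],[-0.0,-0.0,0.018,0,0,-0.0,0.27],[-0.0,-0.0,0.028,0,0,-0.0,0.27],[-0.0,-0.0,0.037,0,0,-0.0,0.27],[-0.0,-0.0,0.046,0,0,-0.0,0.27],[-0.0,-0.0,0.046,0,0,-0.0,0.27],[-0.0,-0.0,0.046,0,0,-0.0,1],[-0.0,-0.0,0.046,0,0,-0.0,1]]
[[-0.0,-0.0,0.0,0,0,-0.0,1],[-0.0,-0.0,0.0,0,0,-0.0,1],[-0.0,-0.0,0.0,0,0,-0.0,1],[-0.0,-0.0,0.0,0,0,-0.0,1]]
```

View pics/s1.png

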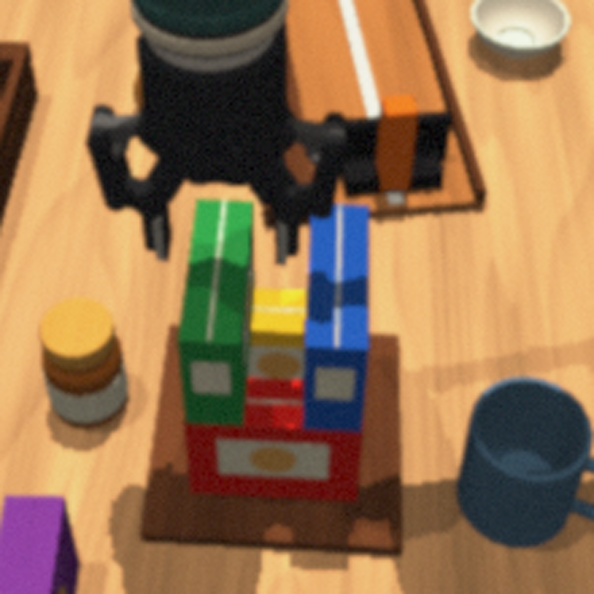

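The fingers straddle the green top (tips at crop 155,255 and 285,255), with one in the green/blue gap. I'll descend and grip.

Call:
{"api": "apply_moves", "payload": {"deltas": [[0,0,0.009,0,0,0,0.27],[0,0,0.018,0,0,0,0.27],[0,0,0.028,0,0,0,0.27],[0,0,0.037,0,0,0,0.27],[0,0,0.046,0,0,0,0.27],[0,0,0.046,0,0,0,0.27],[0,0,0.046,0,0,0,1],[0,0,0.046,0,0,0,1]]}}

```text
time: 3.4
tool_pos: [0.5951, 0.2035, 0.1443]
tcp_rot: [2.221, 2.221, 0.0]
wrist_force: [1.3, 0.7, 0.2]
width: 0.461
```

Call:
{"api": "apply_moves", "payload": {"deltas": [[0,0,0,0,0,0,1],[0,0,0,0,0,0,1],[0,0,0,0,0,0,1],[0,0,0,0,0,0,1]]}}

```text
time: 3.73
tool_pos: [0.5952, 0.2035, 0.1447]
tcp_rot: [2.221, 2.221, 0.001]
wrist_force: [0.3, -1.0, -0.5]
width: 0.415
```

```bash
python3 - <<'E'
from plan import *
chk(); h=np.pi/2
plan([(.595,.2035,.245,h,1,18),(*rack(0,.032),.245,PSI,1,38),(*rack(0,.032),.10,PSI,1,25),(*rack(0,.032),.066,PSI,1,9),(None,)*4+(1,3)])
E
```

```text
t 3.7333 pos [0.5952 0.2035 0.1447] theta 1.5708 tilt 0.04 cmd [0.5951 0.2035 0.144  1.5707] w 0.4152794401118286 F [ 0.3 -1.  -0.5] q6 0.29
[[-0.0,-0.0,-0.017,0,0,-0.0,1],[-0.0,-0.0,-0.034,0,0,-0.0,1],[-0.0,-0.0,-0.05,0,0,-0.0,1],[-0.0,-0.0,-0.067,0,0,-0.0,1],[-0.0,-0.0,-0.084,0,0,-0.0,1],[-0.0,-0.0,-0.101,0,0,-0.0,1],[-0.037,-0.005,-0.101,0,0,0.1,1],[-0.073,-0.01,-0.101,0,0,0.2,1]]
[[-0.037,0.003,0.0,0,0,0.1,1],[-0.074,0.005,0.0,0,0,0.2,1],[-0.111,0.007,0.0,0,0,0.3,1],[-0.148,0.01,0.0,0,0,0.4,1],[-0.185,0.012,0.0,0,0,0.5,1],[-0.222,0.015,0.0,0,0,0.6,1],[-0.259,0.017,0.0,0,0,0.701,1],[-0.296,0.02,0.0,0,0,0.801,1]]
[[-0.025,0.028,0.0,0,0,0.1,1],[-0.049,0.057,0.0,0,0,0.2,1],[-0.073,0.085,0.0,0,0,0.3,1],[-0.097,0.113,0.0,0,0,0.4,1],[-0.097,0.113,0.024,0,0,0.4,1],[-0.097,0.113,0.048,0,0,0.4,1],[-0.097,0.113,0.073,0,0,0.4,1],[-0.097,0.113,0.097,0,0,0.4,1]]
[[0.0,-0.0,0.024,0,0,-0.0,1],[0.0,-0.0,0.048,0,0,-0.0,1],[0.0,-0.0,0.057,0,0,-0.0,1],[0.0,-0.0,0.065,0,0,-0.0,1],[0.0,-0.0,0.074,0,0,-0.0,1],[0.0,-0.0,0.082,0,0,-0.0,1],[0.0,-0.0,0.082,0,0,-0.0,1],[0.0,-0.0,0.082,0,0,-0.0,1]]
[[0.0,-0.0,0.0,0,0,-0.0,1]]
```

Call:
{"api": "apply_moves", "payload": {"deltas": [[0,0,-0.017,0,0,0,1],[0,0,-0.034,0,0,0,1],[0,0,-0.05,0,0,0,1],[0,0,-0.067,0,0,0,1],[0,0,-0.084,0,0,0,1],[0,0,-0.101,0,0,0,1],[-0.037,-0.005,-0.101,0,0,0.1,1],[-0.073,-0.01,-0.101,0,0,0.2,1]]}}

```text
time: 4.4
tool_pos: [0.586, 0.1313, 0.2473]
tcp_rot: [2.432, 1.986, 0.005]
wrist_force: [0.5, -1.5, -1.6]
width: 0.417
```

Call:
{"api": "apply_moves", "payload": {"deltas": [[-0.037,0.003,0,0,0,0.1,1],[-0.074,0.005,0,0,0,0.2,1],[-0.111,0.007,0,0,0,0.3,1],[-0.148,0.01,0,0,0,0.4,1],[-0.185,0.012,0,0,0,0.5,1],[-0.222,0.015,0,0,0,0.6,1],[-0.259,0.017,0,0,0,0.701,1],[-0.296,0.02,0,0,0,0.801,1]]}}

```text
time: 5.07
tool_pos: [0.545, -0.1653, 0.2455]
tcp_rot: [3.017, 0.876, 0.001]
wrist_force: [1.3, -0.2, -1.5]
width: 0.414
```

Call:
{"api": "apply_moves", "payload": {"deltas": [[-0.025,0.028,0,0,0,0.1,1],[-0.049,0.057,0,0,0,0.2,1],[-0.073,0.085,0,0,0,0.3,1],[-0.097,0.113,0,0,0,0.4,1],[-0.097,0.113,0.024,0,0,0.4,1],[-0.097,0.113,0.048,0,0,0.4,1],[-0.097,0.113,0.073,0,0,0.4,1],[-0.097,0.113,0.097,0,0,0.4,1]]}}

```text
time: 5.73
tool_pos: [0.5247, -0.3116, 0.1473]
tcp_rot: [3.13, 0.265, 0.0]
wrist_force: [0.7, -1.2, -1.0]
width: 0.421
```

Call:
{"api": "apply_moves", "payload": {"deltas": [[0,0,0.024,0,0,0,1],[0,0,0.048,0,0,0,1],[0,0,0.057,0,0,0,1],[0,0,0.065,0,0,0,1],[0,0,0.074,0,0,0,1],[0,0,0.082,0,0,0,1],[0,0,0.082,0,0,0,1],[0,0,0.082,0,0,0,1]]}}

```text
time: 6.4
tool_pos: [0.5253, -0.3112, 0.0667]
tcp_rot: [3.13, 0.266, 0.001]
wrist_force: [0.3, -1.0, -2.2]
width: 0.415
```

```bash
python3 - <<'E'
from h import *; from plan import *
chk()
im=vision.read_camera('side')[:,:,::-1]; cv2.imwrite('pics/s2.png',cv2.resize(im[60:300,270:470],None,fx=2.4,fy=2.4,interpolation=cv2.INTER_CUBIC))
E
```

```text
t 6.4 pos [ 0.5253 -0.3112  0.0667] theta 0.1698 tilt 0.03 cmd [ 0.5251 -0.311   0.066   0.1697] w 0.41491247133180575 F [ 0.3 -1.  -2.2] q6 0.83
```

View pics/s2.png

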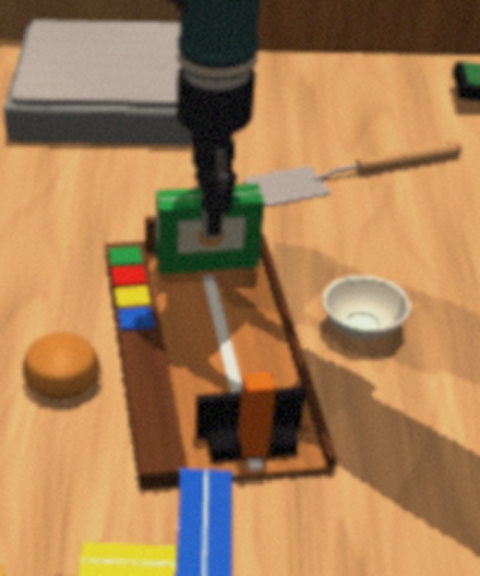

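Green is held upright over its place, about 8 mm above the floor. I'll lower and release it, then fetch blue.

```bash
python3 - <<'E'
from plan import *
g=load()[:2]; h=np.pi/2; N=(None,)*4
plan([(*g,.057,PSI,1,5),N+(1,2),N+(.42,5),(*g,.075,PSI,.42,9),(*g,.23,PSI,.42,35),(.524,.2037,.235,h,.27,39),(.524,.2037,.144,h,.27,16),N+(.27,2),N+(1,5)])
E
```

```text
[[0.0,0.0,0.005,0,0,-0.0,1],[0.0,0.0,0.009,0,0,-0.0,1],[0.0,0.0,0.009,0,0,-0.0,1],[0.0,0.0,0.009,0,0,-0.0,1],[0.0,0.0,0.009,0,0,-0.0,0.42],[0.0,0.0,0.009,0,0,-0.0,0.42],[0.0,0.0,0.009,0,0,-0.0,0.42],[0.0,0.0,0.009,0,0,-0.0,0.42]]
[[0.0,0.0,0.0,0,0,-0.0,0.42],[0.0,0.0,-0.009,0,0,-0.0,0.42],[0.0,0.0,-0.018,0,0,-0.0,0.42],[0.0,0.0,-0.049,0,0,-0.0,0.42],[0.0,0.0,-0.08,0,0,-0.0,0.42],[0.0,0.0,-0.111,0,0,-0.0,0.42],[0.0,0.0,-0.142,0,0,-0.0,0.42],[0.0,0.0,-0.173,0,0,-0.0,0.42]]
[[0.006,-0.036,-0.0,0,0,-0.1,0.27],[0.012,-0.073,-0.001,0,0,-0.2,0.27],[0.018,-0.109,-0.001,0,0,-0.3,0.27],[0.025,-0.145,-0.001,0,0,-0.4,0.27],[0.031,-0.181,-0.002,0,0,-0.5,0.27],[0.037,-0.218,-0.002,0,0,-0.601,0.27],[0.043,-0.254,-0.003,0,0,-0.701,0.27],[0.049,-0.29,-0.003,0,0,-0.801,0.27]]
[[0.03,-0.021,-0.0,0,0,-0.1,0.27],[0.061,-0.042,-0.001,0,0,-0.2,0.27],[0.091,-0.062,-0.001,0,0,-0.3,0.27],[0.121,-0.083,-0.001,0,0,-0.4,0.27],[0.152,-0.104,-0.002,0,0,-0.5,0.27],[0.182,-0.125,-0.002,0,0,-0.6,0.27],[0.182,-0.125,0.013,0,0,-0.6,0.27],[0.182,-0.125,0.028,0,0,-0.6,0.27]]
[[-0.0,-0.0,0.016,0,0,-0.0,0.27],[-0.0,-0.0,0.031,0,0,-0.0,0.27],[-0.0,-0.0,0.046,0,0,-0.0,0.27],[-0.0,-0.0,0.061,0,0,-0.0,0.27],[-0.0,-0.0,0.061,0,0,-0.0,0.27],[-0.0,-0.0,0.061,0,0,-0.0,0.27],[-0.0,-0.0,0.061,0,0,-0.0,1],[-0.0,-0.0,0.061,0,0,-0.0,1]]
[[-0.0,-0.0,0.0,0,0,-0.0,1],[-0.0,-0.0,0.0,0,0,-0.0,1],[-0.0,-0.0,0.0,0,0,-0.0,1]]
```

Call:
{"api": "apply_moves", "payload": {"deltas": [[0,0,0.005,0,0,0,1],[0,0,0.009,0,0,0,1],[0,0,0.009,0,0,0,1],[0,0,0.009,0,0,0,1],[0,0,0.009,0,0,0,0.42],[0,0,0.009,0,0,0,0.42],[0,0,0.009,0,0,0,0.42],[0,0,0.009,0,0,0,0.42]]}}

```text
time: 7.12
tool_pos: [0.525, -0.311, 0.0573]
tcp_rot: [-3.13, -0.266, 0.0]
wrist_force: [-0.1, -0.9, -1.0]
width: 0.579
```

Call:
{"api": "apply_moves", "payload": {"deltas": [[0,0,0,0,0,0,0.42],[0,0,-0.009,0,0,0,0.42],[0,0,-0.018,0,0,0,0.42],[0,0,-0.049,0,0,0,0.42],[0,0,-0.08,0,0,0,0.42],[0,0,-0.111,0,0,0,0.42],[0,0,-0.142,0,0,0,0.42],[0,0,-0.173,0,0,0,0.42]]}}

```text
time: 7.78
tool_pos: [0.5251, -0.3112, 0.2333]
tcp_rot: [3.129, 0.266, 0.002]
wrist_force: [0.1, 0.0, 0.3]
width: 0.584
```

Call:
{"api": "apply_moves", "payload": {"deltas": [[0.006,-0.036,0,0,0,-0.1,0.27],[0.012,-0.073,-0.001,0,0,-0.2,0.27],[0.018,-0.109,-0.001,0,0,-0.3,0.27],[0.025,-0.145,-0.001,0,0,-0.4,0.27],[0.031,-0.181,-0.002,0,0,-0.5,0.27],[0.037,-0.218,-0.002,0,0,-0.601,0.27],[0.043,-0.254,-0.003,0,0,-0.701,0.27],[0.049,-0.29,-0.003,0,0,-0.801,0.27]]}}

```text
time: 8.45
tool_pos: [0.5244, -0.0153, 0.2351]
tcp_rot: [2.774, 1.472, 0.003]
wrist_force: [0.2, 0.6, 0.5]
width: 0.731
```

Call:
{"api": "apply_moves", "payload": {"deltas": [[0.03,-0.021,0,0,0,-0.1,0.27],[0.061,-0.042,-0.001,0,0,-0.2,0.27],[0.091,-0.062,-0.001,0,0,-0.3,0.27],[0.121,-0.083,-0.001,0,0,-0.4,0.27],[0.152,-0.104,-0.002,0,0,-0.5,0.27],[0.182,-0.125,-0.002,0,0,-0.6,0.27],[0.182,-0.125,0.013,0,0,-0.6,0.27],[0.182,-0.125,0.028,0,0,-0.6,0.27]]}}

```text
time: 9.12
tool_pos: [0.525, 0.2068, 0.2078]
tcp_rot: [2.215, 2.225, 0.007]
wrist_force: [-0.1, -0.3, -0.2]
width: 0.729
```

Call:
{"api": "apply_moves", "payload": {"deltas": [[0,0,0.016,0,0,0,0.27],[0,0,0.031,0,0,0,0.27],[0,0,0.046,0,0,0,0.27],[0,0,0.061,0,0,0,0.27],[0,0,0.061,0,0,0,0.27],[0,0,0.061,0,0,0,0.27],[0,0,0.061,0,0,0,1],[0,0,0.061,0,0,0,1]]}}

```text
time: 9.78
tool_pos: [0.5251, 0.2042, 0.1462]
tcp_rot: [2.221, 2.221, 0.004]
wrist_force: [-0.0, 0.3, -0.8]
width: 0.461
```

Call:
{"api": "apply_moves", "payload": {"deltas": [[0,0,0,0,0,0,1],[0,0,0,0,0,0,1],[0,0,0,0,0,0,1]]}}

```text
time: 10.03
tool_pos: [0.5252, 0.2042, 0.1462]
tcp_rot: [2.22, 2.22, 0.005]
wrist_force: [-1.0, 0.3, 6.4]
width: 0.419
```

```bash
python3 - <<'E'
from h import *; from plan import *
chk()
im=vision.read_camera('side')[:,:,::-1]; cv2.imwrite('pics/s3.png',cv2.resize(im[100:400,250:450],None,fx=2,fy=2,interpolation=cv2.INTER_CUBIC))
h=np.pi/2; N=(None,)*4; b=rack(0,.235)
plan([(.524,.2037,.245,h,1,18),(*b,.245,PSI,1,38),(*b,.10,PSI,1,30),(*b,.057,PSI,1,7),N+(1,3),N+(.42,5)])
E
```

```text
t 10.0333 pos [0.5252 0.2042 0.1462] theta 1.5708 tilt 0.18 cmd [0.5241 0.2039 0.144  1.5707] w 0.4188803923753609 F [-1.   0.3  6.4] q6 0.33
[[-0.0,-0.0,-0.017,0,0,-0.0,1],[-0.0,-0.0,-0.034,0,0,-0.0,1],[-0.0,-0.0,-0.05,0,0,-0.0,1],[-0.0,-0.0,-0.067,0,0,-0.0,1],[-0.0,-0.0,-0.084,0,0,-0.0,1],[-0.0,-0.0,-0.101,0,0,-0.0,1],[-0.024,-0.003,-0.101,0,0,0.108,1],[-0.049,-0.005,-0.101,0,0,0.215,1]]
[[-0.024,0.002,0.0,0,0,0.108,1],[-0.048,0.005,0.0,0,0,0.216,1],[-0.072,0.008,0.0,0,0,0.324,1],[-0.096,0.011,0.0,0,0,0.432,1],[-0.12,0.013,0.0,0,0,0.539,1],[-0.145,0.016,0.0,0,0,0.647,1],[-0.169,0.019,0.0,0,0,0.755,1],[-0.193,0.021,0.0,0,0,0.863,1]]
[[-0.013,0.02,0.0,0,0,0.107,1],[-0.027,0.04,0.0,0,0,0.215,1],[-0.041,0.061,0.0,0,0,0.323,1],[-0.041,0.061,0.029,0,0,0.323,1],[-0.041,0.061,0.058,0,0,0.323,1],[-0.041,0.061,0.087,0,0,0.323,1],[-0.041,0.061,0.116,0,0,0.323,1],[-0.041,0.061,0.145,0,0,0.323,1]]
[[0.0,-0.0,0.006,0,0,-0.0,1],[0.0,-0.0,0.012,0,0,-0.0,1],[0.0,-0.0,0.018,0,0,-0.0,1],[0.0,-0.0,0.025,0,0,-0.0,1],[0.0,-0.0,0.031,0,0,-0.0,1],[0.0,-0.0,0.037,0,0,-0.0,1],[0.0,-0.0,0.043,0,0,-0.0,1],[0.0,-0.0,0.043,0,0,-0.0,1]]
[[0.0,-0.0,0.0,0,0,-0.0,1],[0.0,-0.0,0.0,0,0,-0.0,1],[0.0,-0.0,0.0,0,0,-0.0,0.42],[0.0,-0.0,0.0,0,0,-0.0,0.42],[0.0,-0.0,0.0,0,0,-0.0,0.42],[0.0,-0.0,0.0,0,0,-0.0,0.42],[0.0,-0.0,0.0,0,0,-0.0,0.42]]
```

View pics/s3.png

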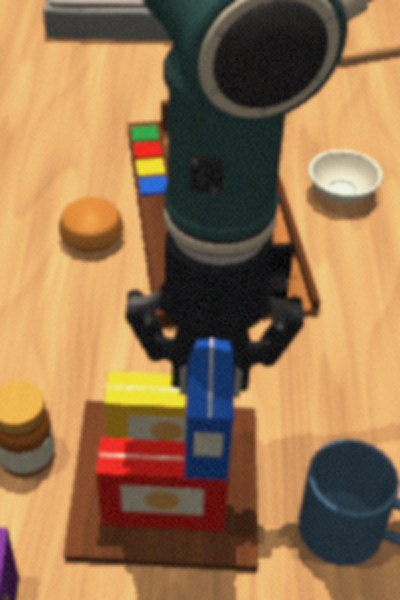

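Call:
{"api": "apply_moves", "payload": {"deltas": [[0,0,-0.017,0,0,0,1],[0,0,-0.034,0,0,0,1],[0,0,-0.05,0,0,0,1],[0,0,-0.067,0,0,0,1],[0,0,-0.084,0,0,0,1],[0,0,-0.101,0,0,0,1],[-0.024,-0.003,-0.101,0,0,0.108,1],[-0.049,-0.005,-0.101,0,0,0.215,1]]}}

```text
time: 10.75
tool_pos: [0.5196, 0.1554, 0.2469]
tcp_rot: [2.449, 1.967, 0.004]
wrist_force: [-0.4, -1.0, -2.2]
width: 0.416
```

Call:
{"api": "apply_moves", "payload": {"deltas": [[-0.024,0.002,0,0,0,0.108,1],[-0.048,0.005,0,0,0,0.216,1],[-0.072,0.008,0,0,0,0.324,1],[-0.096,0.011,0,0,0,0.432,1],[-0.12,0.013,0,0,0,0.539,1],[-0.145,0.016,0,0,0,0.647,1],[-0.169,0.019,0,0,0,0.755,1],[-0.193,0.021,0,0,0,0.863,1]]}}

```text
time: 11.42
tool_pos: [0.4977, -0.0394, 0.245]
tcp_rot: [-3.049, -0.758, 0.001]
wrist_force: [-0.1, 0.6, -1.0]
width: 0.417
```

Call:
{"api": "apply_moves", "payload": {"deltas": [[-0.013,0.02,0,0,0,0.107,1],[-0.027,0.04,0,0,0,0.215,1],[-0.041,0.061,0,0,0,0.323,1],[-0.041,0.061,0.029,0,0,0.323,1],[-0.041,0.061,0.058,0,0,0.323,1],[-0.041,0.061,0.087,0,0,0.323,1],[-0.041,0.061,0.116,0,0,0.323,1],[-0.041,0.061,0.145,0,0,0.323,1]]}}

```text
time: 12.08
tool_pos: [0.4906, -0.1115, 0.099]
tcp_rot: [-3.13, -0.266, -0.0]
wrist_force: [0.8, -0.5, 0.2]
width: 0.416
```

Call:
{"api": "apply_moves", "payload": {"deltas": [[0,0,0.006,0,0,0,1],[0,0,0.012,0,0,0,1],[0,0,0.018,0,0,0,1],[0,0,0.025,0,0,0,1],[0,0,0.031,0,0,0,1],[0,0,0.037,0,0,0,1],[0,0,0.041,0,0,0,1],[0,0,0.041,0,0,0,1]]}}

```text
time: 12.75
tool_pos: [0.4916, -0.1116, 0.0595]
tcp_rot: [3.13, 0.267, 0.001]
wrist_force: [0.6, -0.9, -0.5]
width: 0.412
```

```bash
python3 - <<'E'
from h import *; from plan import *
c=load(); c[2]=.059; json.dump(c,open('cmd.json','w')); chk()
im=vision.read_camera('side')[:,:,::-1]; cv2.imwrite('pics/s4.png',cv2.resize(im[60:400,230:450],None,fx=1.76,fy=1.76,interpolation=cv2.INTER_CUBIC))
h=np.pi/2; N=(None,)*4
plan([N+(1,2),N+(.42,5),(*c[:2],.078,PSI,.42,9),(*c[:2],.19,PSI,.42,35)])
print(back('side',[[0,0]],0))
E
```

```text
t 12.75 pos [ 0.4916 -0.1116  0.0595] theta 0.17 tilt 0.06 cmd [ 0.4911 -0.1113  0.059   0.1697] w 0.4115659203582158 F [ 0.6 -0.9 -0.5] q6 1.13
[[0.0,0.0,-0.0,0,0,-0.0,1],[0.0,0.0,-0.0,0,0,-0.0,1],[0.0,0.0,-0.0,0,0,-0.0,0.42],[0.0,0.0,-0.0,0,0,-0.0,0.42],[0.0,0.0,-0.0,0,0,-0.0,0.42],[0.0,0.0,-0.0,0,0,-0.0,0.42],[0.0,0.0,-0.0,0,0,-0.0,0.42],[0.0,0.0,-0.006,0,0,-0.0,0.42]]
[[0.0,0.0,-0.007,0,0,-0.0,0.42],[0.0,0.0,-0.013,0,0,-0.0,0.42],[0.0,0.0,-0.041,0,0,-0.0,0.42],[0.0,0.0,-0.069,0,0,-0.0,0.42],[0.0,0.0,-0.097,0,0,-0.0,0.42],[0.0,0.0,-0.125,0,0,-0.0,0.42]]
[[ 2.26666433 -1.60755456  0.        ]]
```

View pics/s4.png

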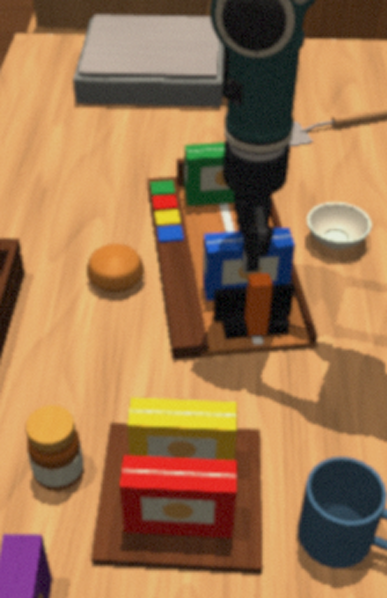

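Call:
{"api": "apply_moves", "payload": {"deltas": [[0,0,0,0,0,0,1],[0,0,0,0,0,0,1],[0,0,0,0,0,0,0.42],[0,0,0,0,0,0,0.42],[0,0,0,0,0,0,0.42],[0,0,0,0,0,0,0.42],[0,0,0,0,0,0,0.42],[0,0,-0.006,0,0,0,0.42]]}}

```text
time: 13.47
tool_pos: [0.49, -0.1111, 0.0644]
tcp_rot: [-3.129, -0.266, 0.003]
wrist_force: [-0.8, -0.3, 0.4]
width: 0.579
```

Call:
{"api": "apply_moves", "payload": {"deltas": [[0,0,-0.007,0,0,0,0.42],[0,0,-0.013,0,0,0,0.42],[0,0,-0.041,0,0,0,0.42],[0,0,-0.069,0,0,0,0.42],[0,0,-0.097,0,0,0,0.42],[0,0,-0.125,0,0,0,0.42]]}}

```text
time: 13.97
tool_pos: [0.491, -0.1114, 0.1924]
tcp_rot: [3.13, 0.266, 0.001]
wrist_force: [0.2, -1.2, 0.6]
width: 0.579
```

```bash
python3 - <<'E'
from h import *; from plan import *
chk()
im=vision.read_camera('top')[:,:,::-1]; cv2.imwrite('pics/t2.png',im)
cv2.imwrite('pics/t2c.png',cv2.resize(im[200:320,180:300],None,fx=5,fy=5,interpolation=cv2.INTER_CUBIC))
E
```

```text
t 13.9667 pos [ 0.491  -0.1114  0.1924] theta 0.1698 tilt 0.05 cmd [ 0.4911 -0.1113  0.19    0.1697] w 0.5791048607885826 F [ 0.2 -1.2  0.6] q6 1.13
```

View pics/t2c.png

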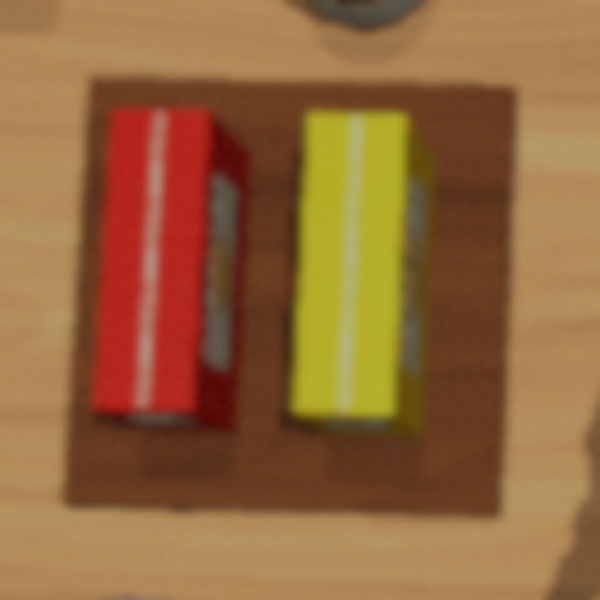

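The crop shows the red top at corners (108,108), (210,108), (196,412), (94,412), and the yellow top at (306,112), (408,112), (397,416), (292,416).

```bash
python3 - <<'E'
from h import *; from plan import *
N=(None,)*4
for k,p in dict(red=[(108,108),(210,108),(196,412),(94,412)],yel=[(306,112),(408,112),(397,416),(292,416)]).items():
    q=back('top',np.array(p)/5+[179.6,199.6],.097)[:,:2]; e=(q[0]+q[1]-q[2]-q[3])/2; w=(q[0]+q[3]-q[1]-q[2])/2; m=q.mean(0)
    print(k,m.round(4),np.linalg.norm(e),np.linalg.norm(w),'ang',np.arctan2(e[1],e[0]).round(4),'rackplace',rack(0,.094),rack(0,.164))
    if k=='red': r=m
plan([(*r,.19,0,.27,39),(*r,.059,0,.27,20),N+(.27,2),N+(1,5)])
print('--'); plan([(*r,.195,0,1,25),(*rack(0,.094),.195,PSI,1,38),(*rack(0,.094),.10,PSI,1,25),(*rack(0,.094),.064,PSI,1,9),N+(1,2)])
E
```

```text
red [0.5596 0.2399] 0.1108183965286696 0.036875339246704206 ang 0.0131 rackplace [0.5149953884992596, -0.2497618531352594] [0.5031664224880699, -0.18076855227853766]
yel [0.5597 0.168 ] 0.11067308067483711 0.03733519589433806 ang 0.0061 rackplace [0.5149953884992596, -0.2497618531352594] [0.5031664224880699, -0.18076855227853766]
[[0.013,-0.033,-0.0,0,0,0.017,0.27],[0.025,-0.067,-0.0,0,0,0.034,0.27],[0.038,-0.1,-0.0,0,0,0.051,0.27],[0.051,-0.134,-0.0,0,0,0.068,0.27],[0.063,-0.167,-0.0,0,0,0.085,0.27],[0.076,-0.201,-0.0,0,0,0.102,0.27],[0.089,-0.234,-0.0,0,0,0.119,0.27],[0.101,-0.268,-0.0,0,0,0.136,0.27]]
[[0.009,-0.035,-0.0,0,0,0.017,0.27],[0.017,-0.069,-0.0,0,0,0.034,0.27],[0.017,-0.069,0.019,0,0,0.034,0.27],[0.017,-0.069,0.037,0,0,0.034,0.27],[0.017,-0.069,0.056,0,0,0.034,0.27],[0.017,-0.069,0.075,0,0,0.034,0.27],[0.017,-0.069,0.094,0,0,0.034,0.27],[0.017,-0.069,0.112,0,0,0.034,0.27]]
[[-0.0,-0.0,0.019,0,0,-0.0,0.27],[-0.0,-0.0,0.019,0,0,-0.0,0.27],[-0.0,-0.0,0.019,0,0,-0.0,0.27],[-0.0,-0.0,0.019,0,0,-0.0,1],[-0.0,-0.0,0.019,0,0,-0.0,1],[-0.0,-0.0,0.019,0,0,-0.0,1],[-0.0,-0.0,0.019
[... 300 characters left out ...]
-0.005,0.037,-0.0,0,0,-0.013,1],[-0.009,0.075,-0.0,0,0,-0.027,1],[-0.014,0.113,-0.0,0,0,-0.04,1],[-0.018,0.15,-0.0,0,0,-0.053,1],[-0.022,0.188,-0.0,0,0,-0.066,1],[-0.027,0.225,-0.0,0,0,-0.079,1],[-0.031,0.263,-0.0,0,0,-0.092,1],[-0.035,0.3,-0.0,0,0,-0.105,1]]
[[-0.009,0.037,-0.0,0,0,-0.013,1],[-0.017,0.074,-0.0,0,0,-0.026,1],[-0.025,0.111,-0.0,0,0,-0.039,1],[-0.025,0.111,0.024,0,0,-0.039,1],[-0.025,0.111,0.047,0,0,-0.039,1],[-0.025,0.111,0.071,0,0,-0.039,1],[-0.025,0.111,0.095,0,0,-0.039,1],[-0.025,0.111,0.102,0,0,-0.039,1]]
[[-0.0,0.0,0.007,0,0,-0.0,1],[-0.0,0.0,0.015,0,0,-0.0,1],[-0.0,0.0,0.022,0,0,-0.0,1],[-0.0,0.0,0.029,0,0,-0.0,1],[-0.0,0.0,0.029,0,0,-0.0,1],[-0.0,0.0,0.029,0,0,-0.0,1]]
```

Call:
{"api": "apply_moves", "payload": {"deltas": [[0.013,-0.033,0,0,0,0.017,0.27],[0.025,-0.067,0,0,0,0.034,0.27],[0.038,-0.1,0,0,0,0.051,0.27],[0.051,-0.134,0,0,0,0.068,0.27],[0.063,-0.167,0,0,0,0.085,0.27],[0.076,-0.201,0,0,0,0.102,0.27],[0.089,-0.234,0,0,0,0.119,0.27],[0.101,-0.268,0,0,0,0.136,0.27]]}}

```text
time: 14.68
tool_pos: [0.5457, 0.1717, 0.1912]
tcp_rot: [-3.141, -0.052, -0.003]
wrist_force: [-0.1, 0.0, 0.4]
width: 0.729
```

Call:
{"api": "apply_moves", "payload": {"deltas": [[0.009,-0.035,0,0,0,0.017,0.27],[0.017,-0.069,0,0,0,0.034,0.27],[0.017,-0.069,0.019,0,0,0.034,0.27],[0.017,-0.069,0.037,0,0,0.034,0.27],[0.017,-0.069,0.056,0,0,0.034,0.27],[0.017,-0.069,0.075,0,0,0.034,0.27],[0.017,-0.069,0.094,0,0,0.034,0.27],[0.017,-0.069,0.112,0,0,0.034,0.27]]}}

```text
time: 15.35
tool_pos: [0.5601, 0.2396, 0.078]
tcp_rot: [-3.141, -0.0, -0.001]
wrist_force: [0.4, 0.8, 0.0]
width: 0.732
```

Call:
{"api": "apply_moves", "payload": {"deltas": [[0,0,0.019,0,0,0,0.27],[0,0,0.019,0,0,0,0.27],[0,0,0.019,0,0,0,0.27],[0,0,0.019,0,0,0,1],[0,0,0.019,0,0,0,1],[0,0,0.019,0,0,0,1],[0,0,0.019,0,0,0,1],[0,0,0.019,0,0,0,1]]}}

```text
time: 16.02
tool_pos: [0.5615, 0.24, 0.0614]
tcp_rot: [-3.14, 0.0, -0.006]
wrist_force: [0.2, 0.4, 6.2]
width: 0.413
```

```bash
python3 - <<'E'
from h import *; from plan import *
N=(None,)*4; r=[.5596,.2399]
json.dump([*r,.059,0.],open('cmd.json','w')); chk(); P=rack(0,.099)
plan([(*r,.195,0,1,25),(*P,.195,PSI,1,38),(*P,.10,PSI,1,25),(*P,.064,PSI,1,9),N+(1,3)])
E
```

```text
t 16.0167 pos [0.5615 0.24   0.0614] theta -0.0002 tilt 0.22 cmd [0.5596 0.2399 0.059  0.    ] w 0.4133504136386189 F [0.2 0.4 6.2] q6 1.93
[[0.0,0.0,-0.023,0,0,-0.0,1],[0.0,0.0,-0.045,0,0,-0.0,1],[0.0,0.0,-0.068,0,0,-0.0,1],[0.0,0.0,-0.091,0,0,-0.0,1],[0.0,0.0,-0.113,0,0,-0.0,1],[0.0,0.0,-0.136,0,0,-0.0,1],[-0.003,0.037,-0.136,0,0,-0.013,1],[-0.007,0.075,-0.136,0,0,-0.026,1]]
[[-0.004,0.037,-0.0,0,0,-0.013,1],[-0.009,0.074,-0.0,0,0,-0.026,1],[-0.013,0.111,-0.0,0,0,-0.039,1],[-0.018,0.148,-0.0,0,0,-0.052,1],[-0.022,0.185,-0.0,0,0,-0.065,1],[-0.027,0.223,-0.0,0,0,-0.078,1],[-0.031,0.26,-0.0,0,0,-0.092,1],[-0.036,0.297,-0.0,0,0,-0.105,1]]
[[-0.008,0.037,-0.0,0,0,-0.013,1],[-0.016,0.073,-0.0,0,0,-0.026,1],[-0.025,0.11,-0.0,0,0,-0.039,1],[-0.025,0.11,0.024,0,0,-0.039,1],[-0.025,0.11,0.047,0,0,-0.039,1],[-0.025,0.11,0.071,0,0,-0.039,1],[-0.025,0.11,0.095,0,0,-0.039,1],[-0.025,0.11,0.102,0,0,-0.039,1]]
[[0.0,-0.0,0.007,0,0,0.0,1],[0.0,-0.0,0.015,0,0,0.0,1],[0.0,-0.0,0.022,0,0,0.0,1],[0.0,-0.0,0.029,0,0,0.0,1],[0.0,-0.0,0.029,0,0,0.0,1],[0.0,-0.0,0.029,0,0,0.0,1],[0.0,-0.0,0.029,0,0,0.0,1]]
```

Call:
{"api": "apply_moves", "payload": {"deltas": [[0,0,-0.023,0,0,0,1],[0,0,-0.045,0,0,0,1],[0,0,-0.068,0,0,0,1],[0,0,-0.091,0,0,0,1],[0,0,-0.113,0,0,0,1],[0,0,-0.136,0,0,0,1],[-0.003,0.037,-0.136,0,0,-0.013,1],[-0.007,0.075,-0.136,0,0,-0.026,1]]}}

```text
time: 16.68
tool_pos: [0.5543, 0.1654, 0.1977]
tcp_rot: [-3.14, -0.047, -0.007]
wrist_force: [0.4, -0.3, -2.2]
width: 0.418
```

Call:
{"api": "apply_moves", "payload": {"deltas": [[-0.004,0.037,0,0,0,-0.013,1],[-0.009,0.074,0,0,0,-0.026,1],[-0.013,0.111,0,0,0,-0.039,1],[-0.018,0.148,0,0,0,-0.052,1],[-0.022,0.185,0,0,0,-0.065,1],[-0.027,0.223,0,0,0,-0.078,1],[-0.031,0.26,0,0,0,-0.092,1],[-0.036,0.297,0,0,0,-0.105,1]]}}

```text
time: 17.35
tool_pos: [0.5236, -0.1351, 0.195]
tcp_rot: [-3.135, -0.206, 0.001]
wrist_force: [0.6, -0.1, -1.4]
width: 0.413
```

Call:
{"api": "apply_moves", "payload": {"deltas": [[-0.008,0.037,0,0,0,-0.013,1],[-0.016,0.073,0,0,0,-0.026,1],[-0.025,0.11,0,0,0,-0.039,1],[-0.025,0.11,0,0,0,-0.039,1]]}}

```text
time: 17.68
tool_pos: [0.5129, -0.2521, 0.1952]
tcp_rot: [3.127, 0.259, -0.001]
wrist_force: [-0.8, 0.1, -1.3]
width: 0.416
```

```bash
python3 - <<'E'
from h import *; from plan import *
N=(None,)*4; P=rack(0,.099)
c=load(); c[2]=.195; json.dump(c,open('cmd.json','w')); chk()
im=vision.read_camera('side')[:,:,::-1]; cv2.imwrite('pics/s5.png',cv2.resize(im[20:280,270:470],None,fx=2.2,fy=2.2,interpolation=cv2.INTER_CUBIC))
plan([(*P,.10,PSI,1,25),(*P,.0590,PSI,1,9),N+(1,3),N+(.42,5),(*P,.078,PSI,.42,9),(*P,.19,PSI,.42,35)])
E
```

```text
t 17.6833 pos [ 0.5129 -0.2521  0.1952] theta 0.1656 tilt 0.23 cmd [ 0.5139 -0.2453  0.195   0.17  ] w 0.41615249045966063 F [-0.8  0.1 -1.3] q6 0.91
[[0.0,-0.0,0.024,0,0,0.0,1],[0.0,-0.0,0.047,0,0,0.0,1],[0.0,-0.0,0.071,0,0,0.0,1],[0.0,-0.0,0.095,0,0,0.0,1],[0.0,-0.0,0.103,0,0,0.0,1],[0.0,-0.0,0.111,0,0,0.0,1],[0.0,-0.0,0.12,0,0,0.0,1],[0.0,-0.0,0.128,0,0,0.0,1]]
[[0.0,-0.0,0.008,0,0,0.0,1],[0.0,-0.0,0.008,0,0,0.0,1],[0.0,-0.0,0.008,0,0,0.0,1],[0.0,-0.0,0.008,0,0,0.0,1],[0.0,-0.0,0.008,0,0,0.0,0.42],[0.0,-0.0,0.008,0,0,0.0,0.42],[0.0,-0.0,0.008,0,0,0.0,0.42],[0.0,-0.0,0.008,0,0,0.0,0.42]]
[[0.0,-0.0,0.0,0,0,0.0,0.42],[0.0,-0.0,-0.006,0,0,0.0,0.42],[0.0,-0.0,-0.013,0,0,0.0,0.42],[0.0,-0.0,-0.019,0,0,0.0,0.42],[0.0,-0.0,-0.047,0,0,0.0,0.42],[0.0,-0.0,-0.075,0,0,0.0,0.42],[0.0,-0.0,-0.103,0,0,0.0,0.42],[0.0,-0.0,-0.131,0,0,0.0,0.42]]
```

View pics/s5.png

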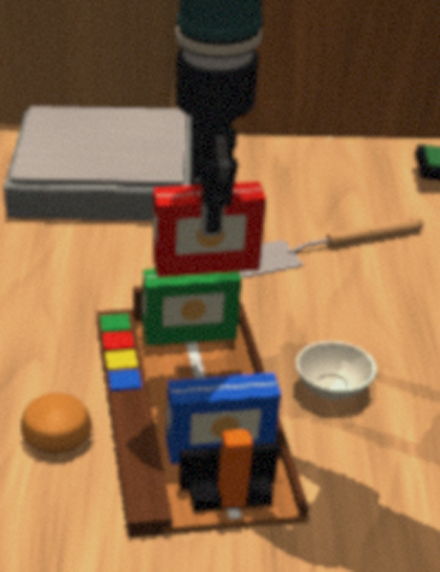

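Red hangs level over the gap between green and blue, both of which stand upright. I'll set it down.

Call:
{"api": "apply_moves", "payload": {"deltas": [[0,0,0.024,0,0,0,1],[0,0,0.047,0,0,0,1],[0,0,0.071,0,0,0,1],[0,0,0.095,0,0,0,1],[0,0,0.103,0,0,0,1],[0,0,0.111,0,0,0,1],[0,0,0.12,0,0,0,1],[0,0,0.128,0,0,0,1]]}}

```text
time: 18.4
tool_pos: [0.5152, -0.2459, 0.0678]
tcp_rot: [3.129, 0.267, 0.003]
wrist_force: [-1.4, 0.5, -2.6]
width: 0.419
```

Call:
{"api": "apply_moves", "payload": {"deltas": [[0,0,0.008,0,0,0,1],[0,0,0.008,0,0,0,1],[0,0,0.008,0,0,0,1],[0,0,0.008,0,0,0,1],[0,0,0.008,0,0,0,0.42],[0,0,0.008,0,0,0,0.42],[0,0,0.008,0,0,0,0.42],[0,0,0.008,0,0,0,0.42]]}}

```text
time: 19.07
tool_pos: [0.5145, -0.246, 0.0597]
tcp_rot: [3.13, 0.266, 0.001]
wrist_force: [-0.8, -0.0, 1.7]
width: 0.578
```

Call:
{"api": "apply_moves", "payload": {"deltas": [[0,0,0,0,0,0,0.42],[0,0,-0.006,0,0,0,0.42],[0,0,-0.013,0,0,0,0.42],[0,0,-0.019,0,0,0,0.42],[0,0,-0.047,0,0,0,0.42],[0,0,-0.075,0,0,0,0.42],[0,0,-0.103,0,0,0,0.42],[0,0,-0.131,0,0,0,0.42]]}}

```text
time: 19.73
tool_pos: [0.5142, -0.2458, 0.1924]
tcp_rot: [3.13, 0.266, 0.001]
wrist_force: [-0.0, 0.3, 0.4]
width: 0.578
```

```bash
python3 - <<'E'
from h import *; from plan import *
N=(None,)*4; r=[.5597,.168]; chk()
plan([(*r,.19,0,.27,39),(*r,.061,0,.27,20),N+(.27,2),N+(1,5)]); P=rack(0,.167)
print('--');plan([(*r,.195,0,1,25),(*P,.195,PSI,1,36),N+(1,2),(*P,.10,PSI,1,25),(*P,.066,PSI,1,9),N+(1,2)])
E
```

```text
t 19.7333 pos [ 0.5142 -0.2458  0.1924] theta 0.1698 tilt 0.05 cmd [ 0.5139 -0.2453  0.19    0.17  ] w 0.577675975431005 F [-0.   0.3  0.4] q6 0.91
[[0.01,-0.036,-0.0,0,0,0.015,0.27],[0.021,-0.073,-0.0,0,0,0.031,0.27],[0.031,-0.109,-0.0,0,0,0.046,0.27],[0.042,-0.145,-0.0,0,0,0.062,0.27],[0.052,-0.182,-0.0,0,0,0.077,0.27],[0.063,-0.218,-0.0,0,0,0.093,0.27],[0.073,-0.254,-0.0,0,0,0.108,0.27],[0.084,-0.291,-0.0,0,0,0.124,0.27]]
[[0.006,-0.037,-0.0,0,0,0.015,0.27],[0.011,-0.074,-0.0,0,0,0.031,0.27],[0.017,-0.112,-0.0,0,0,0.046,0.27],[0.017,-0.112,0.018,0,0,0.046,0.27],[0.017,-0.112,0.037,0,0,0.046,0.27],[0.017,-0.112,0.055,0,0,0.046,0.27],[0.017,-0.112,0.074,0,0,0.046,0.27],[0.017,-0.112,0.092,0,0,0.046,0.27]]
[[0.0,0.0,0.019,0,0,0.0,0.27],[0.0,0.0,0.037,0,0,0.0,0.27],[0.0,0.0,0.037,0,0,0.0,0.27],[0.0,0.0,0.037,0,0,0.0,0.27],[0.0,0.0,0.037,0,0,0.0,1],[0.0,0.0,0.037,0,0,0.0,1],[0.0,0.0,0.037,0,0,0.0,1],[0.0,0.0,0.037,0,0,0.0,1]]
[[0.0,0.0,0.0,0,0,0.0,1]]
--
[[0.0,0.0,-0.022,0,0,0.0,1],[0.0,0.0,-0.045,0,0,0.0,1],[0.0,0.0,-0.067,0,0,0.0,1],[0.0,0.0,-0.089,0,0,0.0,1],[0.0,0.0,-0.112,0,0,0.0,1],[0.0,0.0,-0.134,0,0,0.0,1],[-0.005,0.035,-0.134,0,0,-0.017,1],[-0.011,0.07,-0.134,0,0,-0.034,1]]
[[-0.007,0.034,-0.0,0,0,-0.017,1],[-0.014,0.068,-0.0,0,0,-0.034,1],[-0.021,0.103,-0.0,0,0,-0.051,1],[-0.028,0.137,-0.0,0,0,-0.068,1],[-0.034,0.171,-0.0,0,0,-0.085,1],[-0.041,0.206,-0.0,0,0,-0.102,1],[-0.048,0.24,-0.0,0,0,-0.119,1],[-0.055,0.275,-0.0,0,0,-0.136,1]]
[[0.0,-0.0,-0.0,0,0,0.0,1],[0.0,-0.0,-0.0,0,0,0.0,1],[0.0,-0.0,0.024,0,0,0.0,1],[0.0,-0.0,0.047,0,0,0.0,1],[0.0,-0.0,0.071,0,0,0.0,1],[0.0,-0.0,0.095,0,0,0.0,1],[0.0,-0.0,0.104,0,0,0.0,1],[0.0,-0.0,0.112,0,0,0.0,1]]
[[0.0,-0.0,0.008,0,0,0.0,1],[0.0,-0.0,0.017,0,0,0.0,1],[0.0,-0.0,0.017,0,0,0.0,1],[0.0,-0.0,0.017,0,0,0.0,1]]
```

Call:
{"api": "apply_moves", "payload": {"deltas": [[0.01,-0.036,0,0,0,0.015,0.27],[0.021,-0.073,0,0,0,0.031,0.27],[0.031,-0.109,0,0,0,0.046,0.27],[0.042,-0.145,0,0,0,0.062,0.27],[0.052,-0.182,0,0,0,0.077,0.27],[0.063,-0.218,0,0,0,0.093,0.27],[0.073,-0.254,0,0,0,0.108,0.27],[0.084,-0.291,0,0,0,0.124,0.27]]}}

```text
time: 20.4
tool_pos: [0.5479, 0.057, 0.1915]
tcp_rot: [3.141, 0.071, 0.003]
wrist_force: [0.8, 0.1, 0.5]
width: 0.731
```

Call:
{"api": "apply_moves", "payload": {"deltas": [[0.006,-0.037,0,0,0,0.015,0.27],[0.011,-0.074,0,0,0,0.031,0.27],[0.017,-0.112,0,0,0,0.046,0.27],[0.017,-0.112,0.018,0,0,0.046,0.27],[0.017,-0.112,0.037,0,0,0.046,0.27],[0.017,-0.112,0.055,0,0,0.046,0.27],[0.017,-0.112,0.074,0,0,0.046,0.27],[0.017,-0.112,0.092,0,0,0.046,0.27]]}}

```text
time: 21.07
tool_pos: [0.5599, 0.1683, 0.0984]
tcp_rot: [-3.141, -0.001, -0.002]
wrist_force: [0.6, 0.1, 1.5]
width: 0.728
```

Call:
{"api": "apply_moves", "payload": {"deltas": [[0,0,0.019,0,0,0,0.27],[0,0,0.037,0,0,0,0.27],[0,0,0.037,0,0,0,0.27],[0,0,0.037,0,0,0,0.27],[0,0,0.037,0,0,0,1],[0,0,0.037,0,0,0,1],[0,0,0.037,0,0,0,1],[0,0,0.037,0,0,0,1]]}}

```text
time: 21.73
tool_pos: [0.5613, 0.1683, 0.0634]
tcp_rot: [-3.141, 0.0, -0.006]
wrist_force: [0.5, -0.6, 5.1]
width: 0.416
```

Call:
{"api": "apply_moves", "payload": {"deltas": [[0,0,0,0,0,0,1],[0,0,0,0,0,0,1]]}}

```text
time: 21.9
tool_pos: [0.5613, 0.1684, 0.0634]
tcp_rot: [-3.141, 0.0, -0.006]
wrist_force: [-0.2, 0.7, 7.0]
width: 0.418
```

Call:
{"api": "apply_moves", "payload": {"deltas": [[0,0,-0.022,0,0,0,1],[0,0,-0.045,0,0,0,1],[0,0,-0.067,0,0,0,1],[0,0,-0.089,0,0,0,1],[0,0,-0.112,0,0,0,1],[0,0,-0.134,0,0,0,1],[-0.005,0.035,-0.134,0,0,-0.017,1],[-0.011,0.07,-0.134,0,0,-0.034,1]]}}

```text
time: 22.57
tool_pos: [0.55, 0.0986, 0.1977]
tcp_rot: [-3.14, -0.06, -0.007]
wrist_force: [0.2, -1.7, -3.0]
width: 0.416
```

Call:
{"api": "apply_moves", "payload": {"deltas": [[-0.007,0.034,0,0,0,-0.017,1],[-0.014,0.068,0,0,0,-0.034,1],[-0.021,0.103,0,0,0,-0.051,1],[-0.028,0.137,0,0,0,-0.068,1],[-0.034,0.171,0,0,0,-0.085,1],[-0.041,0.206,0,0,0,-0.102,1],[-0.048,0.24,0,0,0,-0.119,1],[-0.055,0.275,0,0,0,-0.136,1]]}}

```text
time: 23.23
tool_pos: [0.5019, -0.1802, 0.1951]
tcp_rot: [-3.13, -0.268, 0.001]
wrist_force: [0.5, -0.0, -2.1]
width: 0.417
```

Call:
{"api": "apply_moves", "payload": {"deltas": [[0,0,0,0,0,0,1],[0,0,0,0,0,0,1],[0,0,0,0,0,0,1]]}}

```text
time: 23.48
tool_pos: [0.5025, -0.1786, 0.1949]
tcp_rot: [-3.129, -0.264, 0.001]
wrist_force: [-1.4, 0.2, -1.3]
width: 0.415
```

```bash
python3 - <<'E'
from h import *; from plan import *
N=(None,)*4; P=rack(0,.167)
c=load(); c[2]=.195; json.dump(c,open('cmd.json','w')); chk()
im=vision.read_camera('side')[:,:,::-1]; cv2.imwrite('pics/s6.png',cv2.resize(im[20:280,270:470],None,fx=2.2,fy=2.2,interpolation=cv2.INTER_CUBIC))
E
```

```text
t 23.4833 pos [ 0.5025 -0.1786  0.1949] theta 0.1685 tilt 0.07 cmd [ 0.5027 -0.1783  0.195   0.17  ] w 0.41461472384009807 F [-1.4  0.2 -1.3] q6 1.01
```

View pics/s6.png

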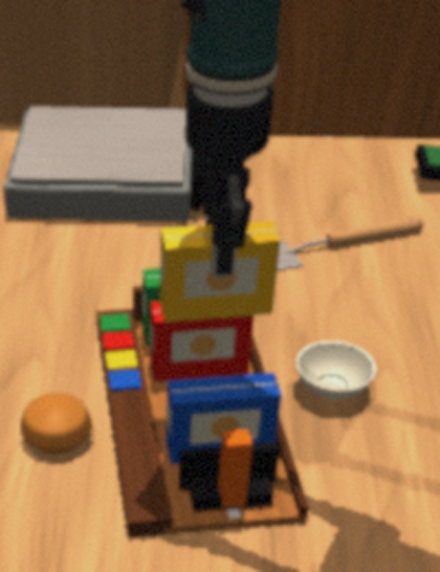

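```bash
python3 - <<'E'
from plan import *
N=(None,)*4; P=load()[:2]; G=[.4784,-.0339]; T=PSI+np.pi/2
plan([(*P,.10,PSI,1,25),(*P,.061,PSI,1,8),N+(1,3),N+(.42,5),(*P,.08,PSI,.42,9),(*P,.17,PSI,.42,35)])
print('--'); plan([(*G,.17,T,.3,30),N+(.3,2),(*G,.068,T,.3,17),N+(.3,2)])
E
```

```text
[[0.0,0.0,0.024,0,0,0.0,1],[0.0,0.0,0.047,0,0,0.0,1],[0.0,0.0,0.071,0,0,0.0,1],[0.0,0.0,0.095,0,0,0.0,1],[0.0,0.0,0.103,0,0,0.0,1],[0.0,0.0,0.111,0,0,0.0,1],[0.0,0.0,0.118,0,0,0.0,1],[0.0,0.0,0.126,0,0,0.0,1]]
[[0.0,0.0,0.008,0,0,0.0,1],[0.0,0.0,0.008,0,0,0.0,1],[0.0,0.0,0.008,0,0,0.0,1],[0.0,0.0,0.008,0,0,0.0,1],[0.0,0.0,0.008,0,0,0.0,0.42],[0.0,0.0,0.008,0,0,0.0,0.42],[0.0,0.0,0.008,0,0,0.0,0.42],[0.0,0.0,0.008,0,0,0.0,0.42]]
[[0.0,0.0,0.0,0,0,0.0,0.42],[0.0,0.0,-0.006,0,0,0.0,0.42],[0.0,0.0,-0.013,0,0,0.0,0.42],[0.0,0.0,-0.019,0,0,0.0,0.42],[0.0,0.0,-0.049,0,0,0.0,0.42],[0.0,0.0,-0.079,0,0,0.0,0.42],[0.0,0.0,-0.109,0,0,0.0,0.42]]
--
[[0.0,-0.01,-0.0,0,0,-0.105,0.3],[0.0,-0.02,-0.0,0,0,-0.209,0.3],[0.0,-0.029,-0.0,0,0,-0.314,0.3],[0.0,-0.039,-0.0,0,0,-0.419,0.3],[0.0,-0.049,-0.0,0,0,-0.524,0.3],[0.0,-0.059,-0.0,0,0,-0.628,0.3],[0.0,-0.068,-0.0,0,0,-0.733,0.3],[0.0,-0.078,-0.0,0,0,-0.838,0.3]]
[[0.008,-0.006,-0.0,0,0,-0.104,0.3],[0.015,-0.013,-0.0,0,0,-0.209,0.3],[0.022,-0.019,-0.0,0,0,-0.314,0.3],[0.029,-0.026,-0.0,0,0,-0.418,0.3],[0.037,-0.032,-0.0,0,0,-0.523,0.3],[0.044,-0.039,-0.0,0,0,-0.628,0.3],[0.051,-0.045,-0.0,0,0,-0.733,0.3],[0.051,-0.045,-0.0,0,0,-0.733,0.3]]
[[0.0,-0.0,-0.0,0,0,0.0,0.3],[0.0,-0.0,0.015,0,0,0.0,0.3],[0.0,-0.0,0.029,0,0,0.0,0.3],[0.0,-0.0,0.044,0,0,0.0,0.3],[0.0,-0.0,0.058,0,0,0.0,0.3],[0.0,-0.0,0.073,0,0,0.0,0.3],[0.0,-0.0,0.087,0,0,0.0,0.3],[0.0,-0.0,0.102,0,0,0.0,0.3]]
[[0.0,-0.0,0.0,0,0,0.0,0.3],[0.0,-0.0,0.0,0,0,0.0,0.3]]
```

Call:
{"api": "apply_moves", "payload": {"deltas": [[0,0,0.024,0,0,0,1],[0,0,0.047,0,0,0,1],[0,0,0.071,0,0,0,1],[0,0,0.095,0,0,0,1],[0,0,0.103,0,0,0,1],[0,0,0.111,0,0,0,1],[0,0,0.118,0,0,0,1],[0,0,0.126,0,0,0,1]]}}

```text
time: 24.2
tool_pos: [0.5044, -0.1788, 0.0702]
tcp_rot: [3.129, 0.268, 0.004]
wrist_force: [-0.8, 0.0, -2.2]
width: 0.413
```

Call:
{"api": "apply_moves", "payload": {"deltas": [[0,0,0.008,0,0,0,1],[0,0,0.008,0,0,0,1],[0,0,0.008,0,0,0,1],[0,0,0.008,0,0,0,1],[0,0,0.008,0,0,0,0.42],[0,0,0.008,0,0,0,0.42],[0,0,0.008,0,0,0,0.42],[0,0,0.008,0,0,0,0.42]]}}

```text
time: 24.87
tool_pos: [0.5032, -0.179, 0.0616]
tcp_rot: [3.13, 0.266, 0.001]
wrist_force: [0.3, -0.6, -0.6]
width: 0.576
```

Call:
{"api": "apply_moves", "payload": {"deltas": [[0,0,0,0,0,0,0.42],[0,0,-0.006,0,0,0,0.42],[0,0,-0.013,0,0,0,0.42],[0,0,-0.019,0,0,0,0.42],[0,0,-0.049,0,0,0,0.42],[0,0,-0.079,0,0,0,0.42],[0,0,-0.109,0,0,0,0.42]]}}

```text
time: 25.45
tool_pos: [0.5026, -0.1787, 0.1718]
tcp_rot: [-3.13, -0.266, 0.001]
wrist_force: [-0.1, 0.3, -0.6]
width: 0.575
```

Call:
{"api": "apply_moves", "payload": {"deltas": [[0,-0.01,0,0,0,-0.105,0.3],[0,-0.02,0,0,0,-0.209,0.3],[0,-0.029,0,0,0,-0.314,0.3],[0,-0.039,0,0,0,-0.419,0.3],[0,-0.049,0,0,0,-0.524,0.3],[0,-0.059,0,0,0,-0.628,0.3],[0,-0.068,0,0,0,-0.733,0.3],[0,-0.078,0,0,0,-0.838,0.3]]}}

```text
time: 26.12
tool_pos: [0.49, -0.1016, 0.1713]
tcp_rot: [2.746, 1.523, 0.002]
wrist_force: [0.2, -0.4, 0.9]
width: 0.7
```

Call:
{"api": "apply_moves", "payload": {"deltas": [[0.008,-0.006,0,0,0,-0.104,0.3],[0.015,-0.013,0,0,0,-0.209,0.3],[0.022,-0.019,0,0,0,-0.314,0.3],[0.029,-0.026,0,0,0,-0.418,0.3],[0.037,-0.032,0,0,0,-0.523,0.3],[0.044,-0.039,0,0,0,-0.628,0.3],[0.051,-0.045,0,0,0,-0.733,0.3],[0.051,-0.045,0,0,0,-0.733,0.3]]}}

```text
time: 26.78
tool_pos: [0.4789, -0.0336, 0.1711]
tcp_rot: [2.02, 2.406, 0.002]
wrist_force: [-0.5, -0.4, -0.3]
width: 0.704
```

```bash
python3 - <<'E'
from h import *; from plan import *
c=load(); c[2]=.17; chk()
im=vision.read_camera('side')[:,:,::-1]; cv2.imwrite('pics/s7.png',cv2.resize(im[80:300,270:470],None,fx=2.7,fy=2.7,interpolation=cv2.INTER_CUBIC))
N=(None,)*4; T=PSI+np.pi/2
q=[.4784,-.0339]; print('after grip+descend'); plan([N+(1,5),(*(np.array(q)-.05*EY),.068,T,1,9),(*(np.array(q)-.135*EY),.068,T,1,8),N+(1,3)])
E
```

```text
t 26.7833 pos [ 0.4789 -0.0336  0.1711] theta 1.7446 tilt 0.06 cmd [ 0.4786 -0.0343  0.068   1.741 ] w 0.7040869336689412 F [-0.5 -0.4 -0.3] q6 -0.3
after grip+descend
[[0.0,0.0,-0.0,0,0,-0.0,1],[0.0,0.0,-0.0,0,0,-0.0,1],[0.0,0.0,-0.0,0,0,-0.0,1],[0.0,0.0,-0.0,0,0,-0.0,1],[0.0,0.0,-0.0,0,0,-0.0,1],[-0.008,-0.0,-0.0,0,0,0.0,1],[-0.017,-0.0,-0.0,0,0,0.0,1],[-0.025,-0.0,0.0,0,0,0.0,1]]
[[-0.008,-0.0,0.0,0,0,0.0,1],[-0.016,-0.0,0.0,0,0,0.0,1],[-0.025,-0.0,0.0,0,0,0.0,1],[-0.032,-0.0,0.0,0,0,0.0,1],[-0.04,-0.0,0.0,0,0,0.0,1],[-0.048,-0.0,0.0,0,0,0.0,1],[-0.056,-0.0,0.0,0,0,0.0,1],[-0.063,-0.0,0.0,0,0,0.0,1]]
[[-0.008,-0.0,0.0,0,0,0.0,1],[-0.016,-0.0,0.0,0,0,0.0,1],[-0.023,-0.0,0.0,0,0,0.0,1],[-0.031,-0.0,0.0,0,0,0.0,1],[-0.039,-0.0,0.0,0,0,0.0,1],[-0.047,-0.0,0.0,0,0,0.0,1],[-0.047,-0.0,0.0,0,0,0.0,1],[-0.047,-0.0,0.0,0,0,0.0,1]]
[[0.0,-0.0,0.0,0,0,0.0,1]]
```

View pics/s7.png

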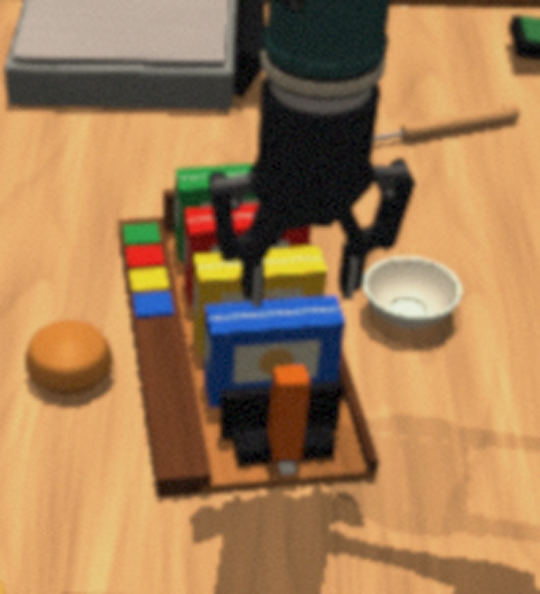

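All four stand in order and the open fingers are centred over the orange handle. I'll descend, grip and push.

Call:
{"api": "apply_moves", "payload": {"deltas": [[0,0,0,0,0,0,0.3],[0,0,0.015,0,0,0,0.3],[0,0,0.029,0,0,0,0.3],[0,0,0.044,0,0,0,0.3],[0,0,0.058,0,0,0,0.3],[0,0,0.073,0,0,0,0.3],[0,0,0.087,0,0,0,0.3],[0,0,0.102,0,0,0,0.3]]}}

```text
time: 27.5
tool_pos: [0.4794, -0.0356, 0.068]
tcp_rot: [2.028, 2.398, 0.0]
wrist_force: [-0.5, -0.0, -0.0]
width: 0.698
```

Call:
{"api": "apply_moves", "payload": {"deltas": [[0,0,0,0,0,0,0.3],[0,0,0,0,0,0,1],[0,0,0,0,0,0,1],[0,0,0,0,0,0,1],[0,0,0,0,0,0,1],[0,0,0,0,0,0,1],[0,0,0,0,0,0,1]]}}

```text
time: 28.08
tool_pos: [0.4797, -0.0351, 0.0696]
tcp_rot: [2.024, 2.401, 0.001]
wrist_force: [-3.0, -1.9, 5.1]
width: 0.299
```

Call:
{"api": "apply_moves", "payload": {"deltas": [[-0.004,0,0,0,0,0,1],[-0.01,0,0,0,0,0,1],[-0.017,0,0,0,0,0,1],[-0.025,0,0,0,0,0,1]]}}

```text
time: 28.42
tool_pos: [0.4838, -0.0594, 0.0696]
tcp_rot: [2.024, 2.401, 0.002]
wrist_force: [-3.0, 0.5, 6.6]
width: 0.297
```

Call:
{"api": "apply_moves", "payload": {"deltas": [[-0.008,0,0,0,0,0,1],[-0.016,0,0,0,0,0,1],[-0.025,0,0,0,0,0,1],[-0.032,0,0,0,0,0,1],[-0.04,0,0,0,0,0,1],[-0.048,0,0,0,0,0,1],[-0.056,0,0,0,0,0,1],[-0.063,0,0,0,0,0,1]]}}

```text
time: 29.08
tool_pos: [0.4944, -0.1214, 0.0697]
tcp_rot: [2.025, 2.401, 0.002]
wrist_force: [-2.6, 2.7, 8.6]
width: 0.298
```

```bash
python3 - <<'E'
from h import *; from plan import *
json.dump([*(np.array([.4786,-.0343])-.088*EY),.068,1.741],open('cmd.json','w')); chk(); s=status.read_state()
print('rack coords of TCP',(s['tool_pos'][:2]-O)@EX,(s['tool_pos'][:2]-O)@EY)
im=vision.read_camera('side')[:,:,::-1]; cv2.imwrite('pics/s8.png',cv2.resize(im[80:300,270:470],None,fx=2.7,fy=2.7,interpolation=cv2.INTER_CUBIC))
E
```

```text
t 29.0833 pos [ 0.4944 -0.1214  0.0697] theta 1.7403 tilt 0.08 cmd [ 0.4935 -0.121   0.068   1.741 ] w 0.2984720931905619 F [-2.6  2.7  8.6] q6 -0.46
rack coords of TCP 0.001373624218123218 0.2239812296611601
```

View pics/s8.png

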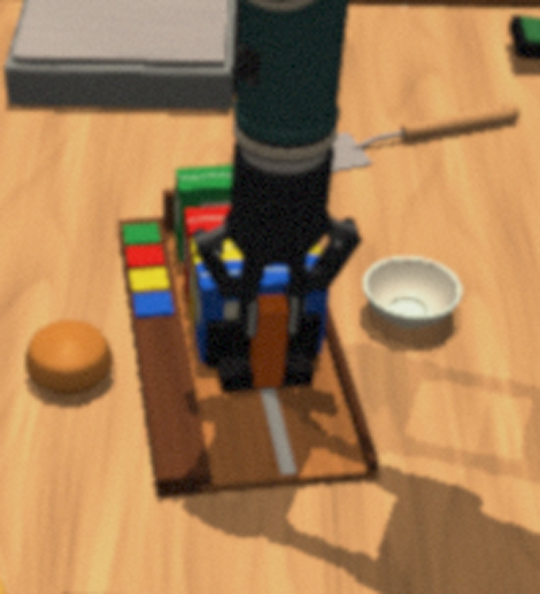

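The stop is pushing upright cartons. About 50 mm remain; I'll go slower and watch the force.

Call:
{"api": "apply_moves", "payload": {"deltas": [[-0.006,0,0,0,0,0,1],[-0.012,0,0,0,0,0,1],[-0.018,0,0,0,0,0,1],[-0.024,0,0,0,0,0,1],[-0.03,0,0,0,0,0,1],[-0.036,0,0,0,0,0,1],[-0.042,0,0,0,0,0,1],[-0.042,0,0,0,0,0,1]]}}

```text
time: 29.8
tool_pos: [0.5015, -0.1634, 0.0697]
tcp_rot: [2.025, 2.401, 0.001]
wrist_force: [-3.4, 0.8, 7.0]
width: 0.298
```

Call:
{"api": "apply_moves", "payload": {"deltas": [[-0.002,0,0,0,0,0,1],[-0.004,0,0,0,0,0,1],[-0.004,0,0,0,0,0,1]]}}

```text
time: 30.05
tool_pos: [0.502, -0.1661, 0.0697]
tcp_rot: [-2.025, -2.401, -0.003]
wrist_force: [-3.6, 4.5, 8.3]
width: 0.293
```

Call:
{"api": "apply_moves", "payload": {"deltas": [[-0.002,0,0,0,0,0,1],[-0.004,0,0,0,0,0,1],[-0.004,0,0,0,0,0,1]]}}

```text
time: 30.3
tool_pos: [0.5026, -0.1699, 0.0697]
tcp_rot: [-2.025, -2.401, -0.002]
wrist_force: [-3.4, 4.8, 8.3]
width: 0.297
```

```bash
python3 - <<'E'
from h import *; from plan import *
c=load(); c[:2]=(np.array(c[:2])-.05*EY).tolist(); json.dump(c,open('cmd.json','w')); chk(); s=status.read_state()
print('rack coords of TCP',(s['tool_pos'][:2]-O)@EX,(s['tool_pos'][:2]-O)@EY, 'F along',s['wrist_force'][:2]@EY)
E
```

```text
t 30.3 pos [ 0.5026 -0.1699  0.0697] theta 1.7402 tilt 0.1 cmd [ 0.5019 -0.1703  0.068   1.741 ] w 0.2970008091264991 F [-3.4  4.8  8.3] q6 -0.54
rack coords of TCP 0.0012787554199462639 0.17483150715335513 F along 5.296996048459389
```

Call:
{"api": "apply_moves", "payload": {"deltas": [[-0.002,0,0,0,0,0,1],[-0.003,0,0,0,0,0,1],[-0.003,0,0,0,0,0,1]]}}

```text
time: 30.55
tool_pos: [0.503, -0.1722, 0.0697]
tcp_rot: [-2.025, -2.4, -0.003]
wrist_force: [-3.3, 6.9, 9.2]
width: 0.297
```

Call:
{"api": "apply_moves", "payload": {"deltas": [[-0.002,0,0,0,0,0,1],[-0.003,0,0,0,0,0,1],[-0.003,0,0,0,0,0,1]]}}

```text
time: 30.8
tool_pos: [0.503, -0.1722, 0.0697]
tcp_rot: [-2.023, -2.396, -0.008]
wrist_force: [-4.6, 18.0, 14.1]
width: 0.297
```

Call:
{"api": "apply_moves", "payload": {"deltas": [[-0.002,0,0,0,0,0,1],[-0.002,0,0,0,0,0,1]]}}

```text
time: 30.97
tool_pos: [0.5029, -0.1724, 0.0696]
tcp_rot: [-2.022, -2.392, -0.011]
wrist_force: [-4.8, 23.8, 17.1]
width: 0.3
```

Hard contact: the stop no longer moves and the force has risen to 24 N. I'll relax, open and lift away.

Call:
{"api": "apply_moves", "payload": {"deltas": [[0.002,0,0,0,0,0,1],[0.004,0,0,0,0,0,1],[0.004,0,0,0,0,0,1],[0.004,0,0,0,0,0,0.35],[0.004,0,0,0,0,0,0.35],[0.004,0,0,0,0,0,0.35],[0.004,0,0,0,0,0,0.35],[0.004,0,-0.008,0,0,0,0.35]]}}

```text
time: 31.63
tool_pos: [0.5016, -0.1744, 0.0749]
tcp_rot: [-2.023, -2.399, 0.002]
wrist_force: [-0.4, -1.5, -0.3]
width: 0.652
```

Call:
{"api": "apply_moves", "payload": {"deltas": [[0,0,-0.015,0,0,0,0.35],[0,0,-0.04,0,0,0,0.35],[0,0,-0.07,0,0,0,0.35],[0,0,-0.1,0,0,0,0.35],[0.035,0,-0.13,0,0,0,0.35],[0.07,0,-0.15,0,0,0,0.35],[0.105,0,-0.15,0,0,0,0.35],[0.14,0,-0.15,0,0,0,0.35]]}}

```text
time: 32.3
tool_pos: [0.4805, -0.0359, 0.2297]
tcp_rot: [2.024, 2.397, 0.005]
wrist_force: [0.8, -0.6, -0.6]
width: 0.651
```

Call:
{"api": "apply_moves", "payload": {"deltas": [[0.035,0,0,0,0,0,0.35],[0.07,0,0,0,0,0,0.35],[0.105,0,0,0,0,0,0.35],[0.14,0,0,0,0,0,0.35],[0.175,0,0,0,0,0,0.35],[0.175,0,0,0,0,0,0.35],[0.175,0,0,0,0,0,0.35]]}}

```text
time: 32.88
tool_pos: [0.4494, 0.1371, 0.2268]
tcp_rot: [2.02, 2.406, 0.0]
wrist_force: [0.4, -0.5, -0.7]
width: 0.646
```

```bash
python3 - <<'E'
from h import *; from plan import *
chk()
im=vision.read_camera('top')[:,:,::-1]; cv2.imwrite('pics/t3.png',im)
a=cv2.resize(im[200:350,330:550],None,fx=3.6,fy=3.6,interpolation=cv2.INTER_CUBIC); cv2.imwrite('pics/t3c.png',a)
s=vision.read_camera('side')[:,:,::-1]; cv2.imwrite('pics/s9.png',cv2.resize(s[80:300,270:470],None,fx=2.7,fy=2.7,interpolation=cv2.INTER_CUBIC))
E
```

```text
t 32.8833 pos [0.4494 0.1371 0.2268] theta 1.7447 tilt 0.03 cmd [ 0.5019 -0.1703  0.068   1.741 ] w 0.6464924564389756 F [ 0.4 -0.5 -0.7] q6 0.07
```

View pics/t3c.png

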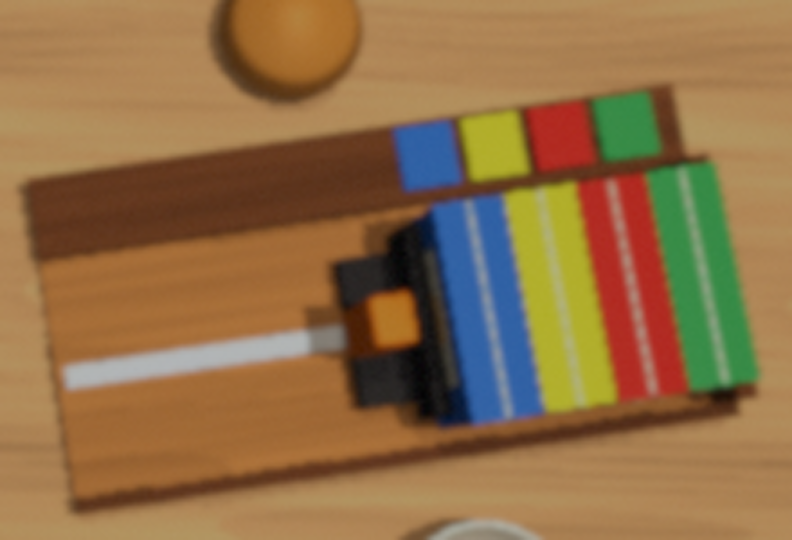

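View pics/s9.png

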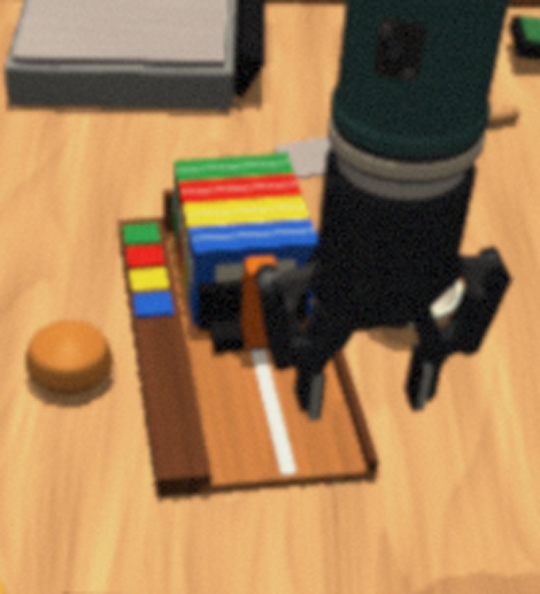

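All four stand packed in tag order, with the stop at the blue carton. I'll run a numeric check on the corners read from the top crop, then hand in.

```bash
python3 - <<'E'
from h import *; from plan import *
f=lambda p:np.array(p)/3.6+[330-.36,200-.36]
for i,(k,p) in enumerate(dict(green=[(650,170),(718,162),(758,380),(690,390)],red=[(578,184),(648,174),(688,390),(616,400)],yellow=[(505,194),(578,184),(614,402),(543,412)],blue=[(432,208),(505,196),(542,412),(468,422)]).items()):
    q=back('top',f(p),.095)[:,:2]; m=q.mean(0)-O; e=(q[0]+q[1]-q[2]-q[3])/2
    print(k,'x off',(m@EX).round(4),'y off',(m@EY-.018-.036*i).round(4),'len',np.linalg.norm(e).round(4),'yaw err',(np.arctan2(e[1],e[0])-PSI).round(3))
g=back('top',f([(395,319)]),.1)[0,:2]-O; print('stop',.32-g@EY, g@EX)
E
```

```text
green x off 0.0001 y off -0.0 len 0.1095 yaw err -0.024
red x off -0.0003 y off -0.0 len 0.1079 yaw err -0.02
yellow x off -0.0004 y off 0.0003 len 0.1087 yaw err -0.025
blue x off -0.0007 y off 0.0011 len 0.1071 yaw err -0.019
stop 0.14641815698104327 0.0005026050778425641
```

```bash
python3 - <<'E'
from workcell import job
print(job.finish_job())
E
```

```text
the job is handed in; nothing more can be done
None
```

All four cartons are standing in the rack in tag order from the end wall: green, red, yellow, blue. The sliding stop is pushed up against them, and I handed the job in at about 33 s of the 128 s allowed.

I set the cartons down with gaps between them, in the order green, blue, red, yellow. I then gripped the stop's handle and pushed until the force rose to about 24 N with no further travel, relaxed, let go and moved the arm clear.

My last checks, measured from the top picture:

| Check | Measured | Allowed |
|---|---|---|
| Offset along the rack from own tag | 1.1 mm at most | 12 mm |
| Offset from the floor's centre line | 0.7 mm at most | 15 mm |
| Yaw error | about 0.02 rad | 0.12 rad |
| Stop joint | about 0.146 | over 0.138 |

Both final pictures show every carton upright and the gripper clear of the rack. Uprightness was judged by eye rather than measured, and no check failed. One small disagreement: the apparent carton lengths came out at 107 to 109.5 mm, slightly under the true 110 mm, which is within the picture's reading error.

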